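# Weigh out silver spoons on the counter scale

### The job

A customer is buying silver spoons by weight: with the cup on the scale still empty, press the scale's white zero key firmly until it registers, then stand spoons in that cup one at a time, bowls down and handles up, until the orange marker stands in the green band, and press the green print key the same way while it stands there. Stand every spoon left over, bowl down too, in the teal stock cup, so that none is left lying about. Press the keys with care (never zero with spoons in the cup) and do not knock over the cut glass beside the scale.

Things in the scene. Friction and masses are not known exactly. Their poses are not given: they have to be found in the camera images.
- spoon_1: silver spoon, 191 long, bowl 38 wide, lying flat, 13 high. Origin: mid-length, at the underside; +x runs from handle to bowl (bowl end x +96, handle end x -96), z up. Grips best near x -10: 28 wide, widest 5 above the table; at x -30: 25 wide, widest 4 up; handle end 17 wide, 2 thick. Centre of mass x +10. Solid ones weigh about 75 g, plated ones 35 g, and look the same; may be absent
- spoon_2: silver spoon of the same size, shape and axes as spoon_1; may be absent
- spoon_3: silver spoon of the same size, shape and axes as spoon_1; may be absent
- spoon_4: silver spoon of the same size, shape and axes as spoon_1; may be absent
- spoon_5: silver spoon of the same size, shape and axes as spoon_1; may be absent
- spoon_1_bowl (a point): point inside the bowl of spoon_1, 6 short of its bowl end (x +90 on its axis, 7 above its underside)
- spoon_2_bowl (a point): point inside the bowl of spoon_2, 6 short of its bowl end (x +90 on its axis, 7 above its underside)
- spoon_3_bowl (a point): point inside the bowl of spoon_3, 6 short of its bowl end (x +90 on its axis, 7 above its underside)
- spoon_4_bowl (a point): point inside the bowl of spoon_4, 6 short of its bowl end (x +90 on its axis, 7 above its underside)
- spoon_5_bowl (a point): point inside the bowl of spoon_5, 6 short of its bowl end (x +90 on its axis, 7 above its underside)
- scale: light grey counter scale, fixed, 210 deep (x), 150 wide (y), 48 high. Origin: centre of its underside. Its front, to -x, slopes up away from the robot at 20 degrees and carries two keys and, above them, the display. The load cell's pan is on top
- pan: the scale's 128 x 136 metal pan with the round steel weighing cup fixed upright on its centre. Origin: centre of the pan's underside, 51 above the table when empty; sinks about 1 mm for 60 g
- weigh_cup_floor (a point): centre of the weighing cup's inner floor, 60 above the table, axis z up. The cup is 105 high and 111 across the rim outside; inside 90 across at the floor, 99 at the mouth; its rim is 101 above this point
- stock_cup: round dark teal stock cup with a brass-coloured rim, fixed on the table, same shape as the weighing cup (105 high, 111 across). Origin: centre of its underside
- stock_cup_floor (a point): centre of the inner floor of the stock cup, 4 above the table; its rim is 101 above this point
- key_zero: white membrane key with a printed ring, the left one; 42 wide (y), 30 along the slope. Origin in the key; its face is 3.5 from it along its +z, the outward normal of the sloping panel. It yields only 1 mm for 4 N (4 N/mm), stops dead at 2 mm, and registers when the fingertips press with over 4 N for 0.2 s (6 to 8 N is a good press); over 30 N cracks it
- key_print: green membrane key with a printed slip of paper, 72 to the right of the zero key; same size, axes, stiffness and press
- weight_bar (a joint): orange marker of the scale's display, in m from the left end of its track, moving right: 0 with the cup empty, 0.0004 for each gram in the cup. Printed below it: grey to 0.052 (130 g), green from 0.052 to 0.086 (215 g), then red. Settles within 1 s
- cut_glass: clear cut tumbler, 58 across, 88 high, not to be upset; origin at the centre of its underside

How it is judged:
On the way, in this order (a step that is already met when the one before it is completed fails the run):
1. the zero key is pressed (over 4 N) while the weighing cup is empty (contact force between the fingers and key_zero above 4 N and value of joint weight_bar below 0.006 m), for 0.2 s.
2. the marker stands in the green band, with no hand on cup or pan (value of joint weight_bar between 0.0505 and 0.0875 m and contact force between each of the arm, the fingers and pan below 0.1 N), for 0.5 s.
3. the print key is pressed (over 4 N) while the marker stands in the green band (contact force between the fingers and key_print above 4 N and value of joint weight_bar between 0.0505 and 0.0875 m), for 0.2 s.
At the end, for the whole second after the job is handed in: The marker is in the green band (0.0505 to 0.0875); every spoon present stands bowl down in the weighing cup or the stock cup: bowl point within 50 mm of the cup's axis and less than 75 mm above its floor, lengthwise axis within 50 degrees of upright; all at rest and released (value of joint weight_bar between 0.0505 and 0.0875 m and ((horizontal distance between spoon_1_bowl and weigh_cup_floor below 0.05 m and z of spoon_1_bowl in the frame of weigh_cup_floor between -0.01 and 0.075 m and angle between spoon_1's own x axis and vertical above 2.27 rad) or (horizontal distance between spoon_1_bowl and stock_cup_floor below 0.05 m and z of spoon_1_bowl in the frame of stock_cup_floor between -0.01 and 0.075 m and angle between spoon_1's own x axis and vertical above 2.27 rad)) and ((horizontal distance between spoon_2_bowl and weigh_cup_floor below 0.05 m and z of spoon_2_bowl in the frame of weigh_cup_floor between -0.01 and 0.075 m and angle between spoon_2's own x axis and vertical above 2.27 rad) or (horizontal distance between spoon_2_bowl and stock_cup_floor below 0.05 m and z of spoon_2_bowl in the frame of stock_cup_floor between -0.01 and 0.075 m and angle between spoon_2's own x axis and vertical above 2.27 rad)) and ((horizontal distance between spoon_3_bowl and weigh_cup_floor below 0.05 m and z of spoon_3_bowl in the frame of weigh_cup_floor between -0.01 and 0.075 m and angle between spoon_3's own x axis and vertical above 2.27 rad) or (horizontal distance between spoon_3_bowl and stock_cup_floor below 0.05 m and z of spoon_3_bowl in the frame of stock_cup_floor between -0.01 and 0.075 m and angle between spoon_3's own x axis and vertical above 2.27 rad)) and ((horizontal distance between spoon_4_bowl and weigh_cup_floor below 0.05 m and z of spoon_4_bowl in the frame of weigh_cup_floor between -0.01 and 0.075 m and angle between spoon_4's own x axis and vertical above 2.27 rad) or (horizontal distance between spoon_4_bowl and stock_cup_floor below 0.05 m and z of spoon_4_bowl in the frame of stock_cup_floor between -0.01 and 0.075 m and angle between spoon_4's own x axis and vertical above 2.27 rad)) and ((horizontal distance between spoon_5_bowl and weigh_cup_floor below 0.05 m and z of spoon_5_bowl in the frame of weigh_cup_floor between -0.01 and 0.075 m and angle between spoon_5's own x axis and vertical above 2.27 rad) or (horizontal distance between spoon_5_bowl and stock_cup_floor below 0.05 m and z of spoon_5_bowl in the frame of stock_cup_floor between -0.01 and 0.075 m and angle between spoon_5's own x axis and vertical above 2.27 rad)) and linear speed of each of spoon_1, spoon_2, spoon_3, spoon_4, spoon_5 below 0.05 m/s); the robot touches nothing.
It fails at once if a key is pressed with more than 30 N (contact force between anything else and key_zero above 30 N or contact force between anything else and key_print above 30 N).
It fails at once if the zero key is pressed with spoons in the weighing cup (contact force between the fingers and key_zero above 4 N and value of joint weight_bar above 0.009 m).
It fails at once if the cut glass is knocked over or pushed more than 6 cm (angle between cut_glass's own z axis and vertical above 0.6 rad or distance of cut_glass from where it was at the start of the episode above 0.06 m).
Of spoon_1, spoon_2, spoon_3, spoon_4, spoon_5 only 4 to 5 are there at a start; the rules pass over those that are not, and their reading is None.
At some moment in a run one of spoon_1, spoon_2, spoon_3, spoon_4, spoon_5 may be knocked a few centimetres aside while the robot is not near it.
It also fails if it takes over 210 s, if anything falls off the work surface, if the arm or the gripper's body presses on something with over 40 N, if the wrist force passes 120 N, or if a joint passes its speed limit or range.

### The arm

A 6-joint arm with a two-finger parallel gripper is mounted at the origin on a cart in front of the work surface, level with it; the furniture and walls round the work are solid. World frame = base frame: x ahead of the robot, y to its left, z up, the work surface at z = 0. Lengths are in m, angles in rad, forces in N, time in s.
With the tool pointing down it reaches from about 0.35 to 0.775 m from the base axis. Payload 5.5 kg.
Tool frame: the origin (TCP) lies between the finger pads; the fingertips stand 22 mm ahead of it and the grasp point (between the pads) lies 3 mm ahead of it; z points along the fingers, y is the line along which they close (so a half turn about z gives the same grasp; the last joint's range is limited). The gripper opens to 85 mm and grips with 20 to 120 N. Pads are 22 mm wide; open, the fingers measure 114 mm over their backs; the gripper's body (76 mm by 85 mm) begins 54 mm behind the grasp point. The pads swing forward as they close: fully open they stand 13 mm farther back than shut.
Start: joints at [-1.366, 0.313, 0.046, 1.304, 0, 1.431], TCP at [0.194, -0.541, 0.253] pointing down, gripper open.
Joint ranges: [-2.76, 2.76], [-0.86, 1.69], [-1.03, 1.26], [-2.2, 2.34], [-1.47, 1.5], [-3.14, 3.14]. Speed limits (rad/s): [2.57, 2.57, 3.14, 3.14, 3.14, 3.14].

### API

Orientations are given as a unit quaternion [w, x, y, z].
In Python, from workcell import env gives the robot as it stands.
- The arm moves only by the shell command python3 nudge.py [OPENING] [FORCE], which reads ROWS from standard input. ROWS is a JSON list of rows, 1 to 8 of them, each of 6 numbers: dx, dy, dz in m, then a rotation vector rx, ry, rz in rad; each row is the pose to reach, as a shift and turn from the pose commanded when the command began, along the tool's axes at that moment; what a row does not reach only later rows make up. A row lasts 1/8 s, in which the tool goes at most 0.0625 m and 0.188 rad, less where a joint would pass 70% of its speed; a pose out of reach is approached as far as the arm can. OPENING is the finger opening in m, set as the command begins (- or left out keeps the last). The fingers move at their own pace and stop on an object; FORCE is the grip in N (left out, the last holds). Time passes only in rows, so rows that do not move let the fingers close. It prints the time, the measured TCP pose, the force, the opening and the grip force at its end. Input that does not fit is refused with a message, and nothing moves.
- env.get_state(): the state, without advancing time (a new reading comes with each control period).
- env.read_camera(name): name is "scene" or "top" or "wrist"; returns a dict with "image" (480x640x3 uint8, red, green, blue), "K" (3x3 intrinsics, pixels), "R" (3x3) and "t" (3): a world point X has camera coordinates R X + t. Camera axes: x right, y down, z forward; pixel columns grow to the right and rows downward; lengths in m; the calibration is good to about 2 mm. A picture is of the moment at which its call begins. There is no depth.
- env.hand_in(): hands the job in; it is judged then, once.
The state is a dict: "clock": time; "joint_pos": joint angles; "qvel": joint speeds; "tau": joint torques, N m; "tcp_pos": TCP position; "orientation": TCP orientation; "wrist_force": force on the tool from outside, world axes, zero at the start; "ft_torque": the same for the moment, N m; "finger_gap": finger opening in m; "grip_force": force on a finger pad.
Only numpy, scipy, OpenCV 4.12 (cv2) and the standard library are available. Lean on these libraries where they do the work, as an engineer would, in place of code of your own. Each camera call takes 0.05 s, during which the arm holds its last target. There are 200 camera calls.

## Working session

There is one attempt and no reset: what is moved stays moved. The work goes in short steps, Python scripts to look and compute and a shell command to move; the robot and the scene stay as the last step left them, time stands still between calls to the robot, and variables do not carry over. Pictures are saved under pics/ and viewed, at most 14 in all, crops included, and the job is handed in when it is done.

```bash
ls; mkdir -p pics
python3 - <<'E'
from workcell import env
import cv2, numpy as np
for n in ("top","scene"):
    c=env.read_camera(n); cv2.imwrite(f"pics/{n}0.png",c["image"][:,:,::-1]); print(n,c["K"].tolist(),np.round(c["R"],4).tolist(),np.round(c["t"],4).tolist())
print(env.get_state())
E
```

```text
nudge.py
pics
workcell.py
top [[559.7254236715638, 0.0, 325.01783802424006], [0.0, 559.7254236715638, 251.0260420676124], [0.0, 0.0, 1.0]] [[0.0405, -0.9992, 0.0007], [-0.9789, -0.0398, -0.2004], [0.2002, 0.0074, -0.9797]] [-0.1616, 0.5464, 1.0662]
scene [[556.3740738832403, 0.0, 314.70116066464703], [0.0, 556.3740738832403, 238.26637127556322], [0.0, 0.0, 1.0]] [[-0.7285, -0.685, 0.0058], [-0.321, 0.3339, -0.8863], [0.6052, -0.6475, -0.4632]] [0.3285, 0.3023, 0.8088]
{'clock': 0.1, 'joint_pos': array([-1.36559398e+00,  3.13919006e-01,  4.50989085e-02,  1.30360733e+00,
       -1.38090521e-05,  1.43117212e+00]), 'qvel': array([ 0.00058533, -0.00231342,  0.00327233, -0.00020085, -0.00011376,
       -0.00180608]), 'tau': array([ 1.93655338e-03, -4.81724167e+01,  2.99244171e+01,  1.27222133e-02,
       -2.48104143e-04,  4.37679248e-06]), 'tcp_pos': array([ 0.19425697, -0.54074602,  0.25250418]), 'orientation': array([-8.14885257e-04,  9.85173285e-01,  1.71560292e-01, -3.36371466e-05]), 'wrist_force': array([-0.39850246,  0.67858012, -0.78002064]), 'ft_torque': array([ 0.03835291,  0.03115608, -0.00400539]), 'grip_force': 0.0, 'finger_gap': 0.08539260545087504}
```
View pics/top0.png

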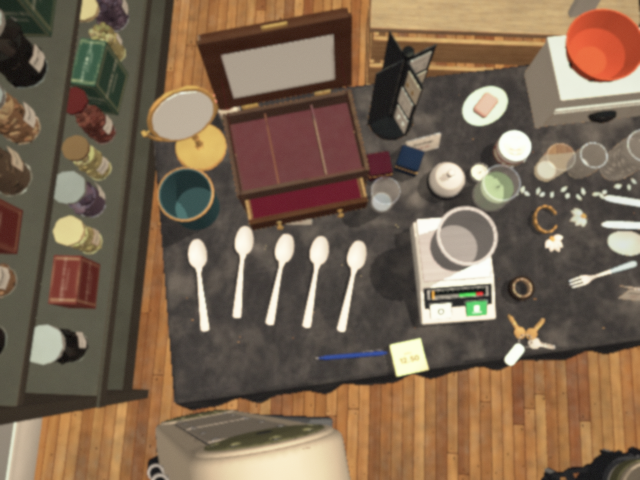

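View pics/scene0.png

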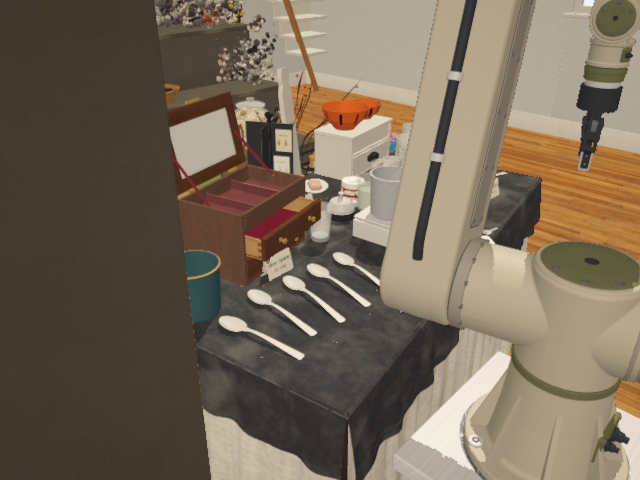

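The top view shows five spoons with bowls to +x at about (198,250), (243,240), (284,245), (318,248) and (355,250). The stock cup is at (187,195), the weighing cup at (466,237), the keys at (440,310) and (476,308), and the glass at (384,193).

Create h.py:
```python
from workcell import env
import cv2, numpy as np
from scipy.spatial.transform import Rotation as Ro
def ray(c,u,v,z):
    K,R,t=c["K"],c["R"],c["t"]; d=R.T@np.linalg.inv(K)@np.array([u,v,1.]); o=-R.T@t
    return o+d*(z-o[2])/d[2]
def proj(c,X):
    p=c["K"]@(c["R"]@np.asarray(X)+c["t"]); return p[:2]/p[2]
def spoons(c,box=(185,222,372,340)):
    im=c["image"].astype(int); x0,y0,x1,y1=box
    m=((im.min(2)>125)&(im.max(2)-im.min(2)<70)).astype(np.uint8); k=np.zeros_like(m); k[y0:y1,x0:x1]=m[y0:y1,x0:x1]
    n,l,st,_=cv2.connectedComponentsWithStats(k); out=[]
    for i in range(1,n):
        if st[i,4]<150: continue
        v,u=np.nonzero(l==i); P=np.array([ray(c,a,b,.005)[:2] for a,b in zip(u,v)])
        q=P-P.mean(0); w,V=np.linalg.eigh(q.T@q); a=V[:,1]; s=q@a
        if abs(s.min())<s.max(): pass
        else: a=-a; s=-s
        # bowl has more pixels: mean nearer the bowl, so the longer tail is the handle
        a=-a; s=-s
        mid=P.mean(0)+a*(s.max()+s.min())/2+ (np.array([-a[1],a[0]])*0)
        out.append((mid,np.arctan2(a[1],a[0]),s.max()-s.min()))
    return sorted(out,key=lambda o:-o[0][1])
def tool(p):
    s=env.get_state(); w,x,y,z=s["orientation"]; R=Ro.from_quat([x,y,z,w])
    return R.inv().apply(np.asarray(p)-s["tcp_pos"])
def st():
    s=env.get_state(); print(round(s["clock"],2),"q",np.round(s["joint_pos"],3),"p",np.round(s["tcp_pos"],4),"F",np.round(s["wrist_force"],1),"gap",round(s["finger_gap"],4))
```

Run:
```python
from h import *
c=env.read_camera("top")
for m,y,L in spoons(c): print(np.round(m,4),round(y,3),round(L,3))
im=c["image"][:,:,::-1]
cr=cv2.resize(im[150:340,370:510],None,fx=4,fy=4,interpolation=cv2.INTER_CUBIC)[:,:]
cr=cr[-600:]
a=cv2.resize(im[160:235,150:225],None,fx=8,fy=8,interpolation=cv2.INTER_CUBIC)
cv2.imwrite("pics/scale.png",cr); cv2.imwrite("pics/stock.png",a); print(cr.shape)
```

```text
[0.4822 0.1167] 0.185 0.195
[0.5129 0.0344] -0.027 0.195
[ 0.5006 -0.0439] -0.14 0.194
[ 0.4984 -0.1183] -0.123 0.195
[ 0.4932 -0.1939] -0.175 0.195
(600, 560, 3)
```

View pics/scale.png

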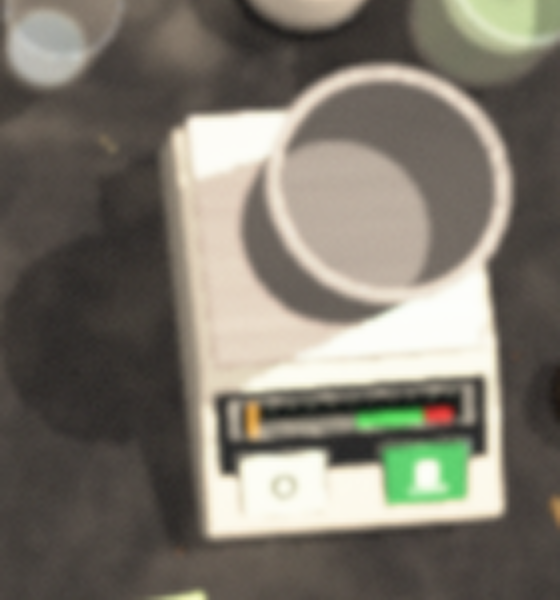

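View pics/stock.png

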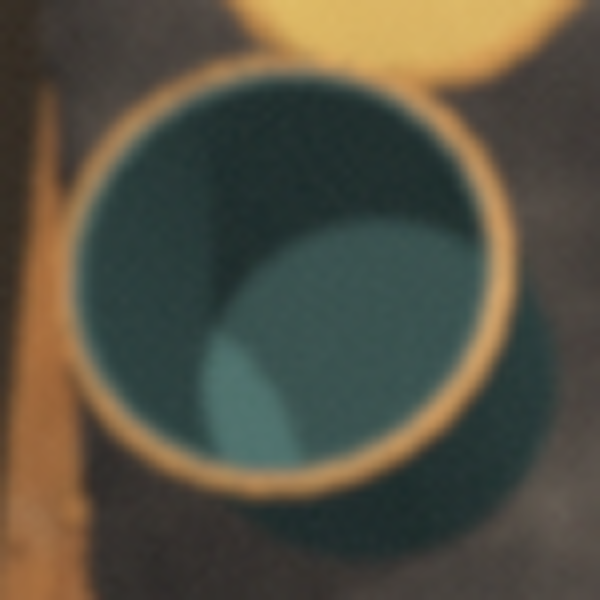

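The crop shows the weighing cup's rim centred at full-image (467.5,236), the zero key at (441,311), the print key at (476.7,308.5) and the marker at the left end, at 0. The stock cup's rim is centred at (186.2,194.3).

Run:
```python
from h import *
c=env.read_camera("top")
print("weigh",ray(c,467.5,236,.161)); print("stock",ray(c,186.2,194.3,.105)); print("glass base-ish",ray(c,380,205,0))
for z in (.02,.03,.04): print(z,"zero",ray(c,441,311.2,z),"print",ray(c,476.7,308.5,z),"front edge",ray(c,422.5,324.2,z))
# scale back corners / pan
print(ray(c,370+188/4,190+117/4,.048),ray(c,370+205/4,190+357/4,.054))
st()
```

```text
weigh [ 0.56934041 -0.39827149  0.161     ]
stock [0.64431383 0.13584041 0.105     ]
glass base-ish [ 0.66906084 -0.25241436  0.        ]
0.02 zero [ 0.44502808 -0.37861694  0.02      ] print [ 0.45343051 -0.45090285  0.02      ] front edge [ 0.41733691 -0.34134646  0.02      ]
0.03 zero [ 0.44399538 -0.37658035  0.03      ] print [ 0.45232373 -0.44822891  0.03      ] front edge [ 0.41654837 -0.33963849  0.03      ]
0.04 zero [ 0.44296269 -0.37454377  0.04      ] print [ 0.45121694 -0.44555497  0.04      ] front edge [ 0.41575983 -0.33793053  0.04      ]
[ 0.62775164 -0.32414831  0.048     ] [ 0.50335193 -0.33255951  0.054     ]
0.2 q [-1.366  0.314  0.045  1.304 -0.     1.431] p [ 0.1943 -0.5409  0.2527] F [ 0.2 -0.1  0.2] gap 0.0854
```

```bash
cat >> h.py <<'E'
def TR(psi,tilt=0,flip=False):
    h=np.array([np.cos(psi),np.sin(psi),0]); e=np.array([0,0,1.])
    z=np.sin(tilt)*h-np.cos(tilt)*e; x=np.cos(tilt)*h+np.sin(tilt)*e
    if flip: x=-x
    return Ro.from_matrix(np.stack([x,np.cross(z,x),z],1))
def go(p,R):
    s=env.get_state(); w,x,y,z=s["orientation"]; R0=Ro.from_quat([x,y,z,w])
    print("d",np.round(R0.inv().apply(np.asarray(p)-s["tcp_pos"]),4),"rv",np.round((R0.inv()*R).as_rotvec(),3))
E
python3 - <<'E'
from h import *
R=TR(.115,.349); n=-R.as_matrix()[:,2]; k=np.array([.444,-.377,.029])
go(k+n*.062,R); print(k+n*.062)
E
```

```text
d [ 0.2697 -0.0745  0.1656] rv [-0.041  0.347  0.227]
[ 0.42293863 -0.37943279  0.08726234]
```

```bash
echo '[[0.06,-0.02,0,0,0,0.1],[0.12,-0.035,0,0,0.1,0.2],[0.18,-0.05,0.03,-0.02,0.2,0.227],[0.22,-0.065,0.08,-0.041,0.347,0.227],[0.25,-0.07,0.12,-0.041,0.347,0.227],[0.27,-0.0745,0.15,-0.041,0.347,0.227],[0.27,-0.0745,0.16,-0.041,0.347,0.227],[0.27,-0.0745,0.1656,-0.041,0.347,0.227]]' | python3 nudge.py 0; echo '[[0,0,0,0,0,0],[0,0,0,0,0,0]]' | python3 nudge.py
python3 - <<'E'
from h import *
st();R=TR(.115,.349); n=-R.as_matrix()[:,2]; k=np.array([.444,-.377,.029])
go(k+n*.022,R)
c=env.read_camera("top"); print(env.read_camera("wrist")["t"])
cv2.imwrite("pics/k1.png",cv2.resize(c["image"][230:350,380:520,::-1],None,fx=4,fy=4))
E
```

```text
clock: 1.2
tcp_pos: [0.4231, -0.3802, 0.0876]
orientation: [-0.009, 0.983, 0.057, 0.173]
wrist_force: [-0.6, 0.2, -0.0]
finger_gap: -0.0001
grip_force: 0.0
clock: 1.45
tcp_pos: [0.4233, -0.3812, 0.0889]
orientation: [-0.008, 0.983, 0.056, 0.174]
wrist_force: [0.3, 0.4, 1.0]
finger_gap: -0.0001
grip_force: 0.0
1.45 q [-1.03   0.289 -0.469  0.66   0.316  2.022] p [ 0.4233 -0.3812  0.0889] F [0.3 0.4 1. ] gap -0.0001
d [-0.0007 -0.002   0.0415] rv [ 0.003 -0.001  0.   ]
[-0.42577609  0.41770914  0.2028597 ]
```

View pics/k1.png

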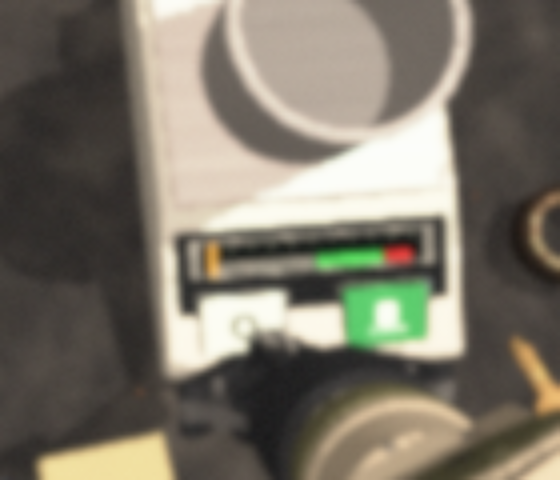

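The fingertips are just in front of the zero key at crop (245,322), and the marker is at 0. Next I'll feel downward.

```bash
echo '[[0,-0.001,0.012,0,0,0],[0,-0.002,0.025,0,0,0],[0,-0.002,0.034,0,0,0],[0,-0.002,0.036,0,0,0]]' | python3 nudge.py | grep -E "pos|force"; for i in 1 2 3; do echo '[[0,0,0.001,0,0,0],[0,0,0.001,0,0,0]]' | python3 nudge.py| grep -E "pos|wrist"; done
```

```text
tcp_pos: [0.4351, -0.3755, 0.0526]
wrist_force: [-0.9, 0.5, 1.4]
grip_force: 0.9
tcp_pos: [0.4357, -0.3765, 0.0531]
wrist_force: [-0.6, 0.7, 0.8]
tcp_pos: [0.4361, -0.3767, 0.0524]
wrist_force: [-0.9, 0.0, 2.9]
tcp_pos: [0.4364, -0.3767, 0.0516]
wrist_force: [-2.8, 0.8, 5.1]
```

```bash
echo '[[0,0,0.0007,0,0,0],[0,0,0.0007,0,0,0],[0,0,0.0007,0,0,0],[0,0,0.0007,0,0,0]]' | python3 nudge.py| grep -E "pos|wrist"; echo '[[0,0,0.0002,0,0,0],[0,0,0.0002,0,0,0]]' | python3 nudge.py| grep -E "pos|wrist"
```

```text
tcp_pos: [0.4365, -0.3767, 0.0513]
wrist_force: [-4.8, 2.3, 9.4]
tcp_pos: [0.4365, -0.3767, 0.0513]
wrist_force: [-5.4, 2.0, 10.4]
```

Pressed at about 11 N for over half a second. I'll retract and head for the rightmost spoon.

```bash
echo '[[0,0,-0.03,0,0,0],[0.01,0,-0.09,0,-0.15,0],[0.01,0,-0.14,0,-0.349,0],[0.01,0,-0.14,0,-0.349,0]]' | python3 nudge.py 0.05 | tail -3
python3 - <<'E'
from h import *
st(); c=env.read_camera("top")
S=spoons(c)
for m,y,L in S: print(np.round(m,4),round(y,3),round(L,3))
m,y,L=S[-1]; g=m-.025*np.array([np.cos(y),np.sin(y)]); print(g)
go([*g,.10],TR(y));
E
```

```text
wrist_force: [0.1, 0.3, -0.4]
finger_gap: 0.0501
grip_force: 0.0
4.05 q [-9.060e-01  2.930e-01 -1.380e-01  1.130e+00 -2.000e-03  2.119e+00] p [ 0.4014 -0.3828  0.1901] F [ 0.1  0.3 -0.4] gap 0.0501
[0.4822 0.1169] 0.183 0.194
[0.5137 0.0346] -0.027 0.193
[ 0.501  -0.0439] -0.141 0.193
[ 0.4989 -0.1182] -0.124 0.194
[ 0.4926 -0.1938] -0.174 0.193
[ 0.46800136 -0.18941681]
d [ 0.0892 -0.1837  0.0864] rv [ 0.005 -0.003  0.291]
```

```bash
echo '[[0.03,-0.06,0,0,0,0.15],[0.06,-0.12,0,0,0,0.291],[0.089,-0.18,0.03,0,0,0.291],[0.089,-0.184,0.07,0.005,-0.003,0.291],[0.089,-0.184,0.087,0.005,-0.003,0.291],[0.089,-0.184,0.087,0.005,-0.003,0.291]]' | python3 nudge.py | grep pos
python3 - <<'E'
from h import *
st(); go([.468,-.1894,.0225],TR(-.174))
c=env.read_camera("wrist"); cv2.imwrite("pics/w1.png",c["image"][:,:,::-1])
E
```

```text
tcp_pos: [0.4634, -0.186, 0.0949]
4.85 q [-5.440e-01  2.840e-01 -4.040e-01  8.930e-01  2.000e-03  2.773e+00] p [ 0.4634 -0.186   0.0949] F [-0.4 -0.1 -0.3] gap 0.0503
d [0.0057 0.0029 0.0724] rv [-0.006  0.009 -0.001]
```

View pics/w1.png

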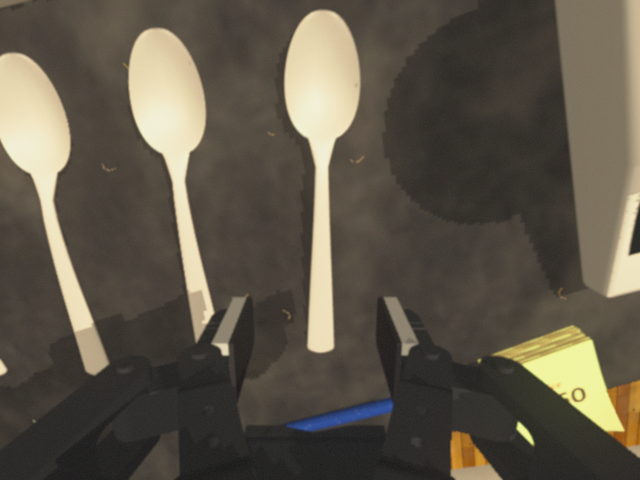

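The wrist view shows the spoon centred between the fingers, with its handle end at (320,348). Descending and gripping.

```bash
echo '[[0.005,0.003,0.03,-0.006,0.009,0],[0.005,0.003,0.055,-0.006,0.009,0],[0.005,0.003,0.068,-0.006,0.009,0],[0.005,0.003,0.0725,-0.006,0.009,0],[0.005,0.003,0.0725,-0.006,0.009,0]]' | python3 nudge.py | grep -E "pos|force"; echo '[[0,0,0,0,0,0],[0,0,0,0,0,0],[0,0,0,0,0,0],[0,0,0,0,0,0],[0,0,0,0,0,0]]' | python3 nudge.py 0 50
python3 - <<'E'
from h import *
p=env.get_state()["tcp_pos"]; go([p[0],p[1],.3],TR(-.174))
E
```

```text
tcp_pos: [0.4701, -0.1916, 0.0259]
wrist_force: [-0.0, -0.7, -0.1]
grip_force: 0.0
clock: 6.15
tcp_pos: [0.4712, -0.1923, 0.0283]
orientation: [0.003, 0.996, -0.088, 0.004]
wrist_force: [-4.4, 0.7, 17.2]
finger_gap: 0.0171
grip_force: 45.9
d [ 0.0025  0.0013 -0.2717] rv [ 0.005 -0.009 -0.002]
```

```bash
echo '[[0,0,-0.02,0,0,0],[0,0,-0.05,0,0,0],[0,0,-0.1,0,0,0],[0,0,-0.15,0,0,0],[0,0,-0.15,0,0,0]]' | python3 nudge.py
python3 - <<'E'
from h import *
c=env.read_camera("wrist"); cv2.imwrite("pics/w2.png",c["image"][:,:,::-1])
E
```

```text
clock: 6.78
tcp_pos: [0.4718, -0.1922, 0.1804]
orientation: [0.004, 0.996, -0.088, 0.007]
wrist_force: [0.3, -0.5, -0.3]
finger_gap: -0.0001
grip_force: 0.0
```

View pics/w2.png

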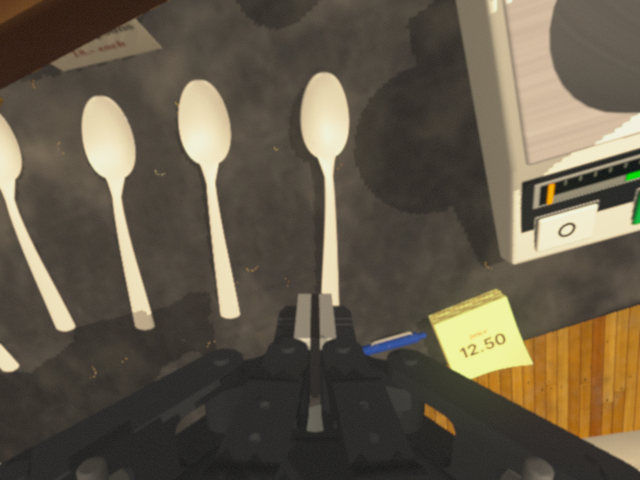

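Lost it: the fingers rode up over the spoon because they were too high. I'll remeasure and grip lower.

```bash
echo '[[-0.02,0.06,0,0,0,0],[-0.02,0.06,0,0,0,0]]' | python3 nudge.py 0.04|grep pos
python3 - <<'E'
from h import *
c=env.read_camera("wrist")
# wrist-picture reading instead of top (arm may hide it): spoon 5 at previous offset
c=env.read_camera("top"); S=spoons(c)
for m,y,L in S: print(np.round(m,4),round(y,3),round(L,3))
m,y,L=S[-1]; g=m-.015*np.array([np.cos(y),np.sin(y)]); print(g)
go([*g,.05],TR(y)); st()
E
```

```text
tcp_pos: [0.4371, -0.2484, 0.1744]
[0.4821 0.117 ] 0.183 0.194
[0.5137 0.0347] -0.026 0.193
[ 0.5012 -0.044 ] -0.14 0.192
[ 0.5129 -0.1198] -0.126 0.165
[ 0.4556 -0.1908] 2.636 0.25
[ 0.46868688 -0.19808724]
d [ 0.0213 -0.053   0.1244] rv [ 5.000e-03  1.000e-03 -2.813e+00]
7.17 q [-6.720e-01  2.100e-01 -2.890e-01  1.068e+00  1.000e-03  2.647e+00] p [ 0.438  -0.2463  0.1743] F [ 0.8 -0.   0.2] gap 0.0401
```

Run:
```python
from h import *
c=env.read_camera("wrist")
for m,y,L in spoons(c,(0,0,640,480)): print(np.round(m,4),round(y,3),round(L,3))
```

```text
[ 0.5025 -0.0432] -0.153 0.19
[ 0.5003 -0.1168] -0.111 0.191
[ 0.49   -0.2023] -0.117 0.19
[ 0.1735 -0.3455] 0.845 0.051
[ 0.4936 -0.4005] 0.74 0.219
[ 0.4852 -0.4239] 1.743 0.134
[ 0.4446 -0.4654] -0.62 0.022
[ 0.5512 -0.4808] -2.154 0.019
[ 0.1788 -0.4985] 0.706 0.056
```

Run:
```python
from h import *
go([.4751,-.2005,.05],TR(-.117))
```

```text
d [ 0.0278 -0.0511  0.1245] rv [ 0.001 -0.004 -0.059]
```

```bash
echo '[[0.015,-0.03,0.04,0,0,-0.059],[0.028,-0.051,0.08,0,0,-0.059],[0.028,-0.051,0.11,0,-0.004,-0.059],[0.028,-0.051,0.1245,0,-0.004,-0.059],[0.028,-0.051,0.1245,0,-0.004,-0.059],[0.028,-0.051,0.1245,0,-0.004,-0.059]]' | python3 nudge.py | grep -E "pos"
python3 - <<'E'
from h import *
c=env.read_camera("wrist"); st()
go([.4751,-.2005,.0205],TR(-.117))
E
```

```text
tcp_pos: [0.4767, -0.2018, 0.0521]
8.03 q [-5.550e-01  3.540e-01 -4.260e-01  7.860e-01 -2.000e-03  2.704e+00] p [ 0.4768 -0.202   0.0523] F [ 0.4 -0.5 -0.2] gap 0.0401
d [-0.002  -0.0014  0.0318] rv [ 0.004 -0.003  0.   ]
```

```bash
echo '[[-0.002,-0.001,0.012,0,0,0],[-0.002,-0.001,0.024,0,0,0],[-0.002,-0.001,0.0315,0,0,0],[-0.002,-0.001,0.0315,0,0,0],[-0.002,-0.001,0.0315,0,0,0]]' | python3 nudge.py | grep -E "pos|wrist"; echo '[[0,0,0,0,0,0],[0,0,0,0,0,0],[0,0,0,0,0,0],[0,0,0,0,0,0]]' | python3 nudge.py 0 40
```

```text
tcp_pos: [0.4735, -0.2, 0.0205]
wrist_force: [-6.0, 1.0, 16.5]
clock: 9.15
tcp_pos: [0.4756, -0.2005, 0.0219]
orientation: [0.002, 0.998, -0.058, 0.002]
wrist_force: [-2.8, 4.3, 23.0]
finger_gap: 0.0256
grip_force: 41.8
```

Gripped (gap 25.6). Lifting.

```bash
echo '[[0,0,-0.01,0,0,0],[0,0,-0.05,0,0,0],[0,0,-0.11,0,0,0],[0,0,-0.17,0,0,0],[0,0,-0.23,0,0,0],[0,0,-0.25,0,0,0],[0,0,-0.25,0,0,0]]' | python3 nudge.py
python3 - <<'E'
from h import *
st(); az=np.arctan2(-.398,.569); 
for off in (0,): go([.475,-.2,.27],TR(az+off,0,True))
c=env.read_camera("wrist"); cv2.imwrite("pics/w3.png",cv2.resize(c["image"][:,:,::-1],(480,360)))
E
```

```text
clock: 10.02
tcp_pos: [0.4747, -0.2001, 0.2708]
orientation: [0.002, 0.998, -0.058, 0.002]
wrist_force: [0.6, -1.0, -1.4]
finger_gap: 0.0252
grip_force: 39.4
10.03 q [-5.540e-01  1.880e-01 -7.600e-02  1.302e+00 -2.000e-03  2.705e+00] p [ 0.4747 -0.2001  0.2708] F [ 0.6 -1.  -1.4] gap 0.0252
d [ 0.0003 -0.0001  0.0008] rv [ 0.007  0.004 -2.648]
```

View pics/w3.png

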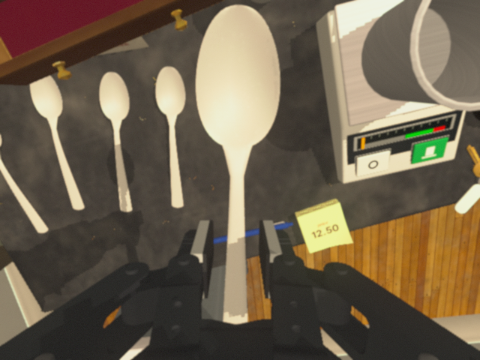

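The spoon is held straight in line with the tool. Rotating it so the bowl faces back, then moving over the cup.

```bash
echo '[[0,0,-0.02,0,0,-0.18],[0,0,-0.03,0,0,-0.36],[0,0,-0.04,0,0,-0.54],[0,0,-0.04,0,0,-0.72],[0,0,-0.04,0,0,-0.9],[0,0,-0.04,0,0,-1.08],[0,0,-0.04,0,0,-1.26],[0,0,-0.04,0,0,-1.3]]' | python3 nudge.py | grep pos;  echo '[[0,0,0,0,0,-0.18],[0,0,0,0,0,-0.36],[0,0,0,0,0,-0.54],[0,0,0,0,0,-0.72],[0,0,0,0,0,-0.9],[0,0,0,0,0,-1.08],[0,0,0,0,0,-1.26],[0,0,0,0,0,-1.26]]' | python3 nudge.py | grep pos
cat >> h.py <<'E'
CUP=dict(w=(np.array([.5693,-.3983]),.060),s=(np.array([.6443,.1358]),.004))
def place(cup,h,T=1.35,g=.111,bz=.145,aft=.010):
    # TCP for bowl tip bz above cup floor, `aft` behind centre
    R=TR(h,T,True); M=R.as_matrix(); xy,f=CUP[cup]; hh=np.array([np.cos(h),np.sin(h)])
    tip=np.array([*(xy-aft*hh),f+bz]); p=tip-g*M[:,0]-.020*M[:,2]; print("tcp",np.round(p,4)); go(p,R)
E
python3 - <<'E'
from h import *
st(); place("w",-.7); p=env.get_state()["tcp_pos"]; go(p,TR(-.7,1.35,True))
E
```

```text
tcp_pos: [0.4731, -0.199, 0.3066]
tcp_pos: [0.4732, -0.199, 0.3071]
12.07 q [-0.553  0.184  0.008  1.396 -0.002  0.147] p [ 0.4732 -0.199   0.3071] F [-0.6  0.6 -0.9] gap 0.0249
tcp [ 0.5653 -0.3949  0.3177]
d [-0.1967 -0.0905 -0.0107] rv [-2.000e-03 -1.352e+00  1.000e-03]
d [0. 0. 0.] rv [-2.000e-03 -1.352e+00  1.000e-03]
```

```bash
echo '[[0,0,-0.02,0,-0.18,0],[-0.02,-0.01,-0.03,0,-0.36,0],[-0.05,-0.02,-0.03,0,-0.54,0],[-0.08,-0.04,-0.03,0,-0.72,0],[-0.12,-0.05,-0.02,0,-0.9,0],[-0.15,-0.07,-0.02,0,-1.08,0],[-0.18,-0.08,-0.01,0,-1.26,0],[-0.197,-0.09,-0.01,0,-1.352,0]]' | python3 nudge.py | grep -E "pos|wrist"; echo '[[0,0,0,0,0,0],[0,0,0,0,0,0]]' | python3 nudge.py |grep gap
python3 - <<'E'
from h import *
st(); place("w",-.7); place("w",-.7,bz=.035)
c=env.read_camera("top"); im=c["image"][:,:,::-1]; cv2.imwrite("pics/p1.png",cv2.resize(im[150:350,340:540],None,fx=3,fy=3))
E
```

```text
tcp_pos: [0.5653, -0.3859, 0.3171]
wrist_force: [0.9, -1.2, -2.2]
finger_gap: 0.025
13.32 q [-0.726 -0.01  -0.939 -0.588  0.027 -0.006] p [ 0.5658 -0.3855  0.3171] F [ 0.   0.5 -0.5] gap 0.025
tcp [ 0.5653 -0.3949  0.3177]
d [-0.0025 -0.0075  0.0051] rv [ 0.002 -0.12  -0.003]
tcp [ 0.5653 -0.3949  0.2077]
d [ 0.1012 -0.0079  0.0419] rv [ 0.002 -0.12  -0.003]
```

View pics/p1.png

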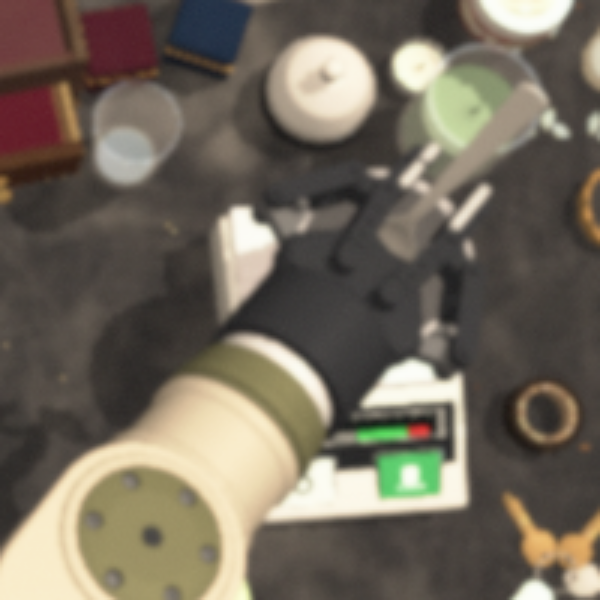

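The spoon hangs bowl-down over the cup, with the bowl near crop (405,235) and the handle leaning away. Lowering it.

```bash
python3 - <<'E'
from h import *
place("w",-.7,T=1.28,aft=.015,bz=.09); place("w",-.7,T=1.28,bz=.035,aft=.015)
c=env.read_camera("wrist")
E
echo '[[0.01,-0.008,0.008,0,-0.05,0],[0.03,-0.008,0.018,0,-0.05,0],[0.05,-0.008,0.027,0,-0.05,0],[0.06,-0.008,0.03,0,-0.05,0],[0.06,-0.008,0.03,0,-0.05,0]]' | python3 nudge.py | grep -E "pos|wrist"
python3 - <<'E'
from h import *
st(); place("w",-.7,T=1.28,bz=.035,aft=.015)
E
```

```text
tcp [ 0.5675 -0.3968  0.2621]
d [ 0.0508 -0.0079  0.0264] rv [ 0.003 -0.047 -0.002]
tcp [ 0.5675 -0.3968  0.2071]
d [ 0.1027 -0.008   0.0446] rv [ 0.003 -0.047 -0.002]
tcp_pos: [0.5739, -0.4012, 0.2561]
wrist_force: [-0.0, -0.2, -0.7]
14.05 q [-0.741  0.196 -1.025 -0.93   0.041 -0.011] p [ 0.5739 -0.4012  0.2561] F [-0.  -0.2 -0.7] gap 0.0248
tcp [ 0.5675 -0.3968  0.2071]
d [ 0.0492 -0.0008  0.0066] rv [ 0.002  0.    -0.001]
```

Run:
```python
from h import *
place("w",-.7,T=1.08,bz=.05,aft=.022)
```

```text
tcp [ 0.579  -0.4065  0.2173]
d [ 0.0351 -0.0008  0.0181] rv [ 0.002  0.2   -0.001]
```

```bash
echo '[[0.009,0,0.005,0,0.06,0],[0.018,0,0.009,0,0.12,0],[0.027,0,0.014,0,0.18,0],[0.035,0,0.018,0,0.2,0],[0.035,0,0.018,0,0.2,0]]' | python3 nudge.py | grep -E "pos|wrist"
python3 - <<'E'
from h import *
st(); place("w",-.7,T=1.08,bz=.05,aft=.022)
E
```

```text
tcp_pos: [0.579, -0.4058, 0.2175]
wrist_force: [-0.1, -0.1, -1.1]
14.68 q [-0.739  0.162 -0.899 -0.571  0.036 -0.018] p [ 0.579  -0.4058  0.2175] F [-0.1 -0.1 -1.1] gap 0.0257
tcp [ 0.579  -0.4065  0.2173]
d [-0.     -0.0005  0.0004] rv [ 0.002  0.001 -0.001]
```

Free of the cup, so releasing and backing off.

```bash
echo '[[0,0,0,0,0,0],[0,0,0,0,0,0],[0,0,0,0,0,0],[0,0,0,0,0,0]]' | python3 nudge.py 0.06 | grep -E "gap|wrist"; echo '[[-0.01,0,-0.04,0,0,0],[-0.03,0,-0.09,0,0.1,0],[-0.05,0,-0.14,0,0.3,0],[-0.07,0,-0.18,0,0.5,0],[-0.08,0,-0.2,0,0.68,0],[-0.08,0,-0.2,0,0.86,0],[-0.08,0,-0.2,0,1.08,0],[-0.08,0,-0.2,0,1.08,0]]' | python3 nudge.py | grep -E "pos|wrist"
python3 - <<'E'
from h import *
st()
c=env.read_camera("top"); im=c["image"][:,:,::-1]; cv2.imwrite("pics/p2.png",cv2.resize(im[150:350,340:540],None,fx=3,fy=3))
E
```

```text
wrist_force: [0.2, -0.0, 0.4]
finger_gap: 0.0598
tcp_pos: [0.4726, -0.3166, 0.3852]
wrist_force: [0.7, -0.9, -0.9]
16.18 q [-0.734  0.177  0.177  1.422  0.006 -0.035] p [ 0.4726 -0.3166  0.3852] F [ 0.7 -0.9 -0.9] gap 0.06
```

View pics/p2.png

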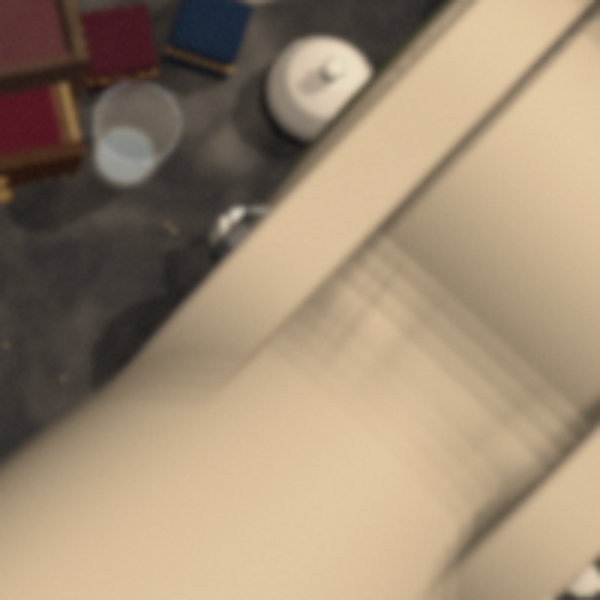

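The arm hides the cup here. I'll move to the next spoon and then read the marker with code.

```bash
python3 - <<'E'
from h import *
go([.484,-.116,.2],TR(-.124))
E
echo '[[0,0,0,0,0,0.18],[0,0,0,0,0,0.36],[0,0,0,0,0,0.54],[0,0,0,0,0,0.72],[0,0,0,0,0,0.9],[0,0,0,0,0,1.08],[0,0,0,0,0,1.26],[0,0,0,0,0,1.26]]' | python3 nudge.py 0.04| grep pos
python3 - <<'E'
from h import *
go([.484,-.116,.15],TR(-.124))
E
```

```text
d [0.1448 0.1612 0.1619] rv [0.165 0.047 2.561]
tcp_pos: [0.4726, -0.3167, 0.3816]
d [ 0.2002 -0.0968  0.2111] rv [ 0.152 -0.055  1.306]
```

```bash
echo '[[0.04,-0.02,0.04,0.02,-0.01,0.18],[0.08,-0.04,0.08,0.05,-0.02,0.36],[0.12,-0.06,0.12,0.07,-0.03,0.54],[0.16,-0.08,0.16,0.1,-0.03,0.72],[0.2,-0.097,0.19,0.12,-0.04,0.9],[0.2,-0.097,0.211,0.13,-0.05,1.08],[0.2,-0.097,0.211,0.152,-0.055,1.26],[0.2,-0.097,0.211,0.152,-0.055,1.306]]' | python3 nudge.py | grep pos
cat >> h.py <<'E'
def marker(c):
    # orange marker column in the display, between white ends; calibrated at 0: (432.6..) green from 357/4
    im=c["image"][280:306,415:495].astype(int); r,g,b=im[...,0],im[...,1],im[...,2]
    o=(r>150)&(g>80)&(g<185)&(b<100)&(r-b>80); gr=(g>130)&(r<100)&(b<130)
    v,u=np.nonzero(o); v2,u2=np.nonzero(gr&(np.arange(280,306)[:,None]<301)); 
    print("orange px",u.mean()+415 if len(u) else None,len(u),"green",(u2.min()+415,u2.max()+415) if len(u2) else None)
E
python3 - <<'E'
from h import *
st(); c=env.read_camera("top"); marker(c); im=c["image"][:,:,::-1]
cv2.imwrite("pics/p3.png",cv2.resize(im[180:330,360:510],None,fx=4,fy=4))
c=env.read_camera("wrist")
for m,y,L in spoons(c,(0,0,640,480)): 
    if .17<L<.21: print(np.round(m,4),round(y,3),round(L,3))
E
```

```text
tcp_pos: [0.4839, -0.1158, 0.1499]
18.23 q [-3.970e-01  2.230e-01 -3.360e-01  1.012e+00  1.000e-03  2.869e+00] p [ 0.4839 -0.1158  0.1499] F [ 0.5 -0.2  0.1] gap 0.04
orange px 447.7142857142857 14 green (np.int64(459), np.int64(474))
[0.5112 0.0362] -0.022 0.182
[ 0.5038 -0.0431] -0.146 0.186
[ 0.5   -0.118] -0.125 0.19
```

View pics/p3.png

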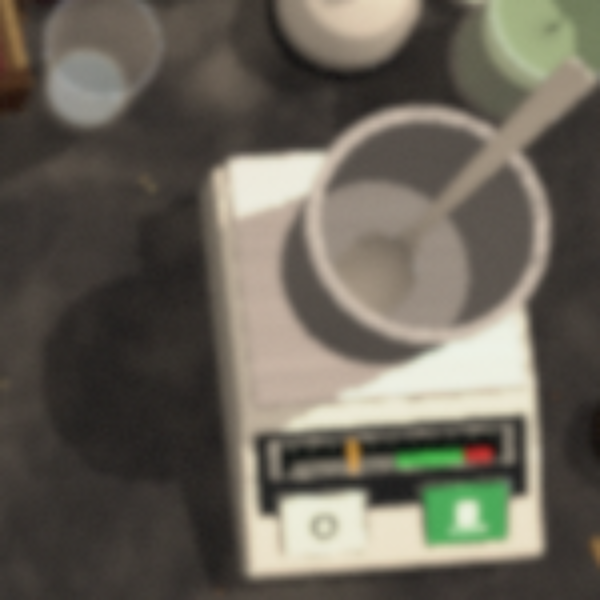

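The spoon stands bowl-down in the cup, and the marker at crop x≈353 reads about 75 g (a solid one). Gripping the next spoon.

```bash
python3 - <<'E'
from h import *
go([.485,-.116,.0215],TR(-.125))
E
echo '[[0.001,0,0.04,0,0,0],[0.001,0,0.09,0,0,0],[0.001,0,0.115,0,0,0],[0.001,0,0.125,0,0,0],[0.001,0,0.128,0,0,0],[0.001,0,0.128,0,0,0]]' | python3 nudge.py | grep -E "pos|wrist"; echo '[[0,0,0,0,0,0],[0,0,0,0,0,0],[0,0,0,0,0,0]]' | python3 nudge.py 0 40; echo '[[0,0,-0.01,0,0,0],[0,0,-0.05,0,0,0],[0,0,-0.11,0,0,0],[0,0,-0.17,0,0,0],[0,0,-0.23,0,0,0],[0,0,-0.28,0,0,0],[0,0,-0.29,0,0,0]]' | python3 nudge.py
```

```text
d [0.0012 0.0002 0.1288] rv [-0.001  0.     0.002]
tcp_pos: [0.4856, -0.1161, 0.0234]
wrist_force: [1.7, -0.0, 0.0]
clock: 19.45
tcp_pos: [0.4858, -0.1161, 0.024]
orientation: [-0.0, 0.998, -0.063, 0.001]
wrist_force: [-1.7, 0.6, 6.6]
finger_gap: 0.0253
grip_force: 39.0
clock: 20.32
tcp_pos: [0.4863, -0.1168, 0.3172]
orientation: [0.001, 0.998, -0.063, 0.003]
wrist_force: [1.4, 0.6, -0.7]
finger_gap: 0.0248
grip_force: 39.4
```

```bash
sed -i 's/bz=.145,aft=.010):/bz=.145,aft=.010,lat=0):/; s/tip=np.array(\[\*(xy-aft\*hh)/tip=np.array([*(xy-aft*hh+lat*np.array([-hh[1],hh[0]]))/' h.py
echo '[[0,0,0,0,0,-0.18],[0,0,0,0,0,-0.36],[0,0,0,0,0,-0.54],[0,0,0,0,0,-0.72],[0,0,0,0,0,-0.9],[0,0,0,0,0,-1.08],[0,0,0,0,0,-1.26],[0,0,0,0,0,-1.38]]' | python3 nudge.py | grep pos;  echo '[[0,0,0,0,0,-0.18],[0,0,0,0,0,-0.36],[0,0,0,0,0,-0.54],[0,0,0,0,0,-0.72],[0,0,0,0,0,-0.9],[0,0,0,0,0,-1.08],[0,0,0,0,0,-1.26],[0,0,0,0,0,-1.38]]' | python3 nudge.py | grep pos
python3 - <<'E'
from h import *
st(); place("w",-.5,T=1.15,bz=.145,aft=.02,lat=.012)
E
```

```text
tcp_pos: [0.4844, -0.116, 0.3116]
tcp_pos: [0.4844, -0.116, 0.3116]
22.32 q [-3.970e-01  1.550e-01 -1.700e-02  1.402e+00  1.000e-03  1.060e-01] p [ 0.4844 -0.116   0.3116] F [ 0.2  0.1 -0.7] gap 0.0249
tcp [ 0.5813 -0.3912  0.3145]
d [-0.2175 -0.1944 -0.0038] rv [-1.000e-03 -1.153e+00 -3.000e-03]
```

```bash
echo '[[-0.02,-0.01,-0.02,0,-0.18,0],[-0.04,-0.03,-0.03,0,-0.36,0],[-0.07,-0.06,-0.03,0,-0.54,0],[-0.1,-0.09,-0.03,0,-0.72,0],[-0.13,-0.12,-0.03,0,-0.9,0],[-0.17,-0.15,-0.03,0,-1.08,0],[-0.2,-0.18,-0.03,0,-1.15,0],[-0.217,-0.194,-0.03,0,-1.15,0]]' | python3 nudge.py | grep -E "pos|wrist"; echo '[[0,0,0,0,0,0],[0,0,0,0,0,0]]' | python3 nudge.py |grep gap
python3 - <<'E'
from h import *
st(); place("w",-.5,T=1.1,bz=.05,aft=.02,lat=.012)
c=env.read_camera("top"); im=c["image"][:,:,::-1]; cv2.imwrite("pics/p4.png",cv2.resize(im[150:350,340:540],None,fx=3,fy=3))
E
```

```text
tcp_pos: [0.5783, -0.392, 0.3369]
wrist_force: [0.9, 1.2, -0.7]
finger_gap: 0.025
23.57 q [-0.821 -0.051 -0.792 -0.297  0.286 -0.131] p [ 0.58   -0.3905  0.341 ] F [ 0.2  0.7 -1.1] gap 0.025
tcp [ 0.586  -0.3938  0.218 ]
d [ 1.093e-01 -1.000e-04  5.690e-02] rv [-0.006  0.047 -0.005]
```

View pics/p4.png

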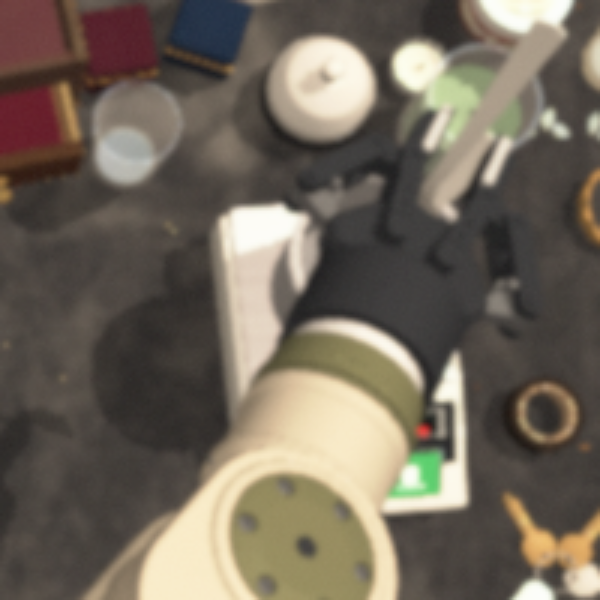

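Run:
```python
from h import *
c=env.read_camera("top"); 
for z in (.18,.2,.22): print(z,ray(c,505,198,z)[:2])
print("at bowl",ray(c,360+375/4,180+275/4,.065)[:2])
place("w",-.5,T=1.1,bz=.06,aft=.018,lat=.02)
R=TR(-.5,1.1,True).as_matrix(); p=env.get_state()["tcp_pos"]; print(R[:,1], R[:,2]*.02)
```

```text
0.18 [ 0.63824041 -0.46212101]
0.2 [ 0.63186898 -0.45566444]
0.22 [ 0.62549756 -0.44920787]
at bowl [ 0.56551785 -0.39490682]
tcp [ 0.5916 -0.3877  0.228 ]
d [0.1004 0.0075 0.0547] rv [-0.005  0.048 -0.004]
[0.47942554 0.87758256 0.        ] [ 0.01564216 -0.00854535 -0.00907192]
```

```bash
echo '[[0.02,0.004,0.011,0,0.02,0],[0.04,0.007,0.022,0,0.03,0],[0.06,0.0075,0.033,0,0.04,0],[0.08,0.0075,0.044,0,0.048,0],[0.1,0.0075,0.054,0,0.048,0],[0.1,0.0075,0.0547,0,0.048,0],[0.1,0.0075,0.0547,0,0.048,0]]' | python3 nudge.py | grep -E "pos|wrist|gap"; echo '[[0,0,0,0,0,0],[0,0,0,0,0,0],[0,0,0,0,0,0],[0,0,0,0,0,0]]' | python3 nudge.py 0.045 | grep -E "gap|wrist"; echo '[[-0.01,0,-0.04,0,0,0],[-0.03,0,-0.09,0,0.1,0],[-0.05,0,-0.14,0,0.3,0],[-0.07,0,-0.18,0,0.5,0],[-0.08,0,-0.2,0,0.68,0],[-0.08,0,-0.2,0,0.86,0],[-0.08,0,-0.2,0,1.05,0],[-0.08,0,-0.2,0,1.1,0]]' | python3 nudge.py 0.04| grep -E "pos|wrist"
echo '[[0,0,0,0,0,0.18],[0,0,0,0,0,0.36],[0,0,0,0,0,0.54],[0,0,0,0,0,0.72],[0,0,0,0,0,0.9],[0,0,0,0,0,1.08],[0,0,0,0,0,1.26],[0,0,0,0,0,1.26]]' | python3 nudge.py | grep pos
python3 - <<'E'
from h import *
st(); go([.485,-.041,.15],TR(-.14))
E
```

```text
tcp_pos: [0.5922, -0.3887, 0.2285]
wrist_force: [0.7, -0.3, -0.3]
finger_gap: 0.0251
wrist_force: [-0.3, 0.2, 0.8]
finger_gap: 0.0451
tcp_pos: [0.4674, -0.3202, 0.3938]
wrist_force: [1.1, -0.7, 0.4]
tcp_pos: [0.4677, -0.3202, 0.3903]
27.05 q [-0.763  0.16   0.166  1.415  0.043  1.007] p [ 0.4677 -0.3202  0.3903] F [ 0.2  0.5 -0.9] gap 0.04
d [ 0.2889 -0.074   0.2169] rv [ 0.166 -0.08   1.511]
```

```bash
echo '[[0.05,-0.01,0.04,0.02,-0.01,0.18],[0.1,-0.03,0.08,0.05,-0.02,0.36],[0.15,-0.04,0.12,0.07,-0.03,0.54],[0.2,-0.055,0.16,0.1,-0.04,0.72],[0.25,-0.07,0.19,0.12,-0.05,0.9],[0.289,-0.074,0.21,0.13,-0.06,1.08],[0.289,-0.074,0.217,0.15,-0.07,1.26],[0.289,-0.074,0.217,0.166,-0.08,1.44]]' | python3 nudge.py | grep pos
echo '[[0,0,0,0,0,0.07],[0,0,0,0,0,0.07]]' | python3 nudge.py | grep pos
python3 - <<'E'
from h import *
st(); c=env.read_camera("top"); marker(c); im=c["image"][:,:,::-1]
cv2.imwrite("pics/p5.png",cv2.resize(im[180:330,360:510],None,fx=4,fy=4))
for m,y,L in spoons(c): print("top",np.round(m,4),round(y,3),round(L,3))
c=env.read_camera("wrist")
for m,y,L in spoons(c,(0,0,640,480)): 
    if .17<L<.21: print(np.round(m,4),round(y,3),round(L,3))
E
```

```text
tcp_pos: [0.4852, -0.0396, 0.1491]
tcp_pos: [0.4856, -0.0407, 0.15]
28.3 q [-0.246  0.206 -0.358  1.009 -0.005  3.033] p [ 0.4856 -0.0407  0.15  ] F [ 0.3  0.6 -0.7] gap 0.0405
orange px 463.5 14 green (np.int64(459), np.int64(474))
top [0.4976 0.0919] -0.132 0.267
top [ 0.4497 -0.0366] 3.007 0.088
top [ 0.5657 -0.0547] -0.122 0.062
[0.5115 0.0359] -0.027 0.178
[ 0.5025 -0.0441] -0.146 0.19
```

View pics/p5.png

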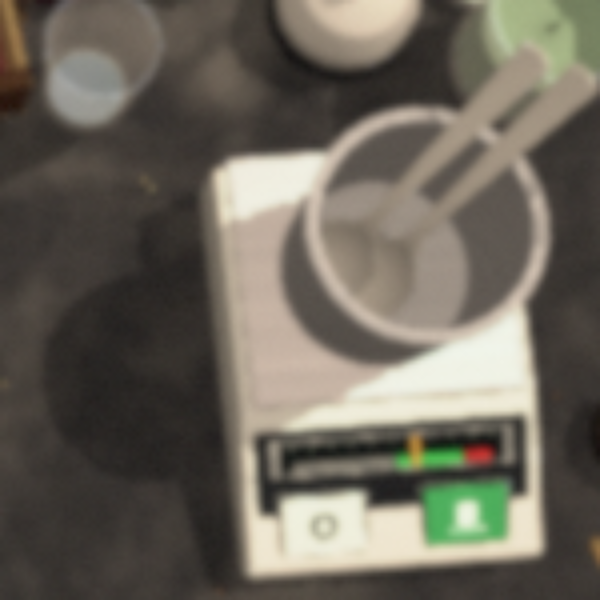

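The marker stands in the green at about 150 g (crop x≈415), with two spoons standing in the cup. Taking the third spoon for the stock cup.

```bash
python3 - <<'E'
from h import *
c=env.read_camera("top")
for z in (.1,.2,.3): print(z,"mirror bottom",ray(c,182,139,z)[:2],"box left front top",ray(c,243,200,z)[:2], ray(c,228,150,z)[:2])
go([.4877,-.0418,.0215],TR(-.146))
E
echo '[[0.002,0.001,0.04,0,0,0],[0.002,0.001,0.09,0,0,0],[0.002,0.001,0.115,0,0,0],[0.002,0.001,0.125,0,0,0],[0.002,0.001,0.128,0,0,0],[0.002,0.001,0.128,0,0,0]]' | python3 nudge.py | grep -E "pos|wrist"; echo '[[0,0,0,0,0,0],[0,0,0,0,0,0],[0,0,0,0,0,0]]' | python3 nudge.py 0 40; echo '[[0,0,-0.01,0,0,0],[0,0,-0.05,0,0,0],[0,0,-0.11,0,0,0],[0,0,-0.17,0,0,0],[0,0,-0.23,0,0,0],[0,0,-0.28,0,0,0],[0,0,-0.29,0,0,0]]' | python3 nudge.py
```

```text
0.1 mirror bottom [0.76065898 0.15601161] box left front top [0.63874688 0.02500446] [0.74110687 0.06216009]
0.2 mirror bottom [0.71960649 0.12720637] box left front top [0.60925938 0.00862699] [0.70190916 0.04225791]
0.3 mirror bottom [0.678554   0.09840112] box left front top [ 0.57977188 -0.00775048] [0.66271145 0.02235574]
d [2.600e-03 1.000e-04 1.286e-01] rv [0.005 0.003 0.007]
tcp_pos: [0.4877, -0.0427, 0.023]
wrist_force: [-0.0, -0.3, -0.6]
clock: 29.58
tcp_pos: [0.488, -0.0427, 0.0235]
orientation: [0.002, 0.998, -0.07, -0.0]
wrist_force: [-0.5, -0.1, 5.8]
finger_gap: 0.0248
grip_force: 39.0
clock: 30.45
tcp_pos: [0.4892, -0.0416, 0.3167]
orientation: [0.003, 0.998, -0.07, 0.002]
wrist_force: [0.2, -0.6, -0.5]
finger_gap: 0.0246
grip_force: 40.7
```

```bash
echo '[[0,0,0,0,0,-0.18],[0,0,0,0,0,-0.36],[0,0,0,0,0,-0.54],[0,0,0,0,0,-0.72],[0,0,0,0,0,-0.9],[0,0,0,0,0,-1.08],[0,0,0,0,0,-1.26],[0,0,0,0,0,-1.44]]' | python3 nudge.py | grep pos;  echo '[[0,0,0,0,0,-0.18],[0,0,0,0,0,-0.36],[0,0,0,0,0,-0.54],[0,0,0,0,0,-0.72],[0,0,0,0,0,-0.9],[0,0,0,0,0,-1.08],[0,0,0,0,0,-1.26],[0,0,0,0,0,-1.44]]' | python3 nudge.py | grep pos
echo '[[0,0,0,0,0,-0.18],[0,0,0,0,0,-0.36],[0,0,0,0,0,-0.4],[0,0,0,0,0,-0.4]]' | python3 nudge.py | grep pos
python3 - <<'E'
from h import *
st(); place("s",0,T=1.1,bz=.145,aft=.02)
E
```

```text
tcp_pos: [0.4872, -0.0411, 0.3112]
tcp_pos: [0.4872, -0.0411, 0.3112]
tcp_pos: [0.4874, -0.0412, 0.3114]
32.95 q [-0.246  0.138 -0.037  1.399 -0.005 -0.242] p [ 0.4874 -0.0412  0.3114] F [ 1.  -0.9 -0.4] gap 0.0242
tcp [0.6568 0.1358 0.257 ]
d [-0.1692  0.1777  0.0528] rv [-5.000e-03 -1.105e+00 -1.000e-03]
```

```bash
echo '[[0,0.02,0,0,-0.18,0],[-0.02,0.05,0,0,-0.36,0],[-0.04,0.08,0,0,-0.54,0],[-0.07,0.11,0,0,-0.72,0],[-0.1,0.14,0,0,-0.9,0],[-0.13,0.16,0,0,-1.08,0],[-0.15,0.178,0,0,-1.105,0],[-0.169,0.178,0,0,-1.105,0]]' | python3 nudge.py | grep -E "pos|wrist"; echo '[[0,0,0,0,0,0],[0,0,0,0,0,0]]' | python3 nudge.py |grep gap
python3 - <<'E'
from h import *
st(); place("s",0,T=1.1,bz=.10,aft=.02);place("s",0,T=1.05,bz=.06,aft=.02)
c=env.read_camera("top"); im=c["image"][:,:,::-1]; cv2.imwrite("pics/p6.png",cv2.resize(im[60:280,120:340],None,fx=2.7,fy=2.7))
E
```

```text
tcp_pos: [0.6556, 0.138, 0.3066]
wrist_force: [-0.3, -0.9, -0.8]
finger_gap: 0.0246
34.2 q [ 0.137 -0.058 -0.843 -0.311 -0.127  0.06 ] p [0.6568 0.136  0.3103] F [ 0.3 -0.4 -0.3] gap 0.0246
tcp [0.6568 0.1358 0.212 ]
d [0.0876 0.0002 0.0446] rv [-0.005  0.     0.002]
tcp [0.6622 0.1358 0.1702]
d [0.1224 0.0004 0.0683] rv [-0.005  0.05   0.002]
```

View pics/p6.png

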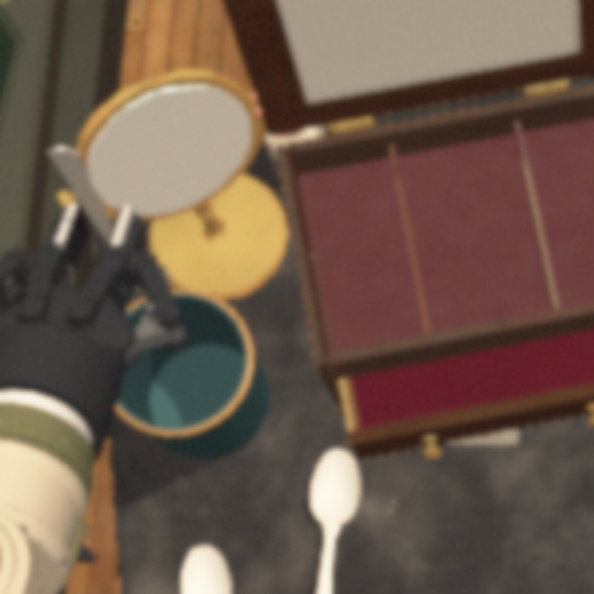

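The spoon hangs above the stock cup and clear of the mirror. The apparent offset is parallax. Lowering in two steps.

```bash
echo '[[0.02,0,0.01,0,0,0],[0.04,0,0.021,0,0,0],[0.06,0,0.031,0,0,0],[0.08,0,0.042,0,0,0],[0.0876,0,0.0446,0,0,0],[0.0876,0,0.0446,0,0,0]]' | python3 nudge.py | grep -E "pos|wrist|gap"
python3 - <<'E'
from h import *
st(); place("s",0,T=1.0,bz=.065,aft=.025)
E
```

```text
tcp_pos: [0.6572, 0.1356, 0.2121]
wrist_force: [0.4, -0.1, -0.9]
finger_gap: 0.0243
35.0 q [ 0.136  0.137 -0.983 -0.646 -0.126  0.06 ] p [0.6572 0.1356 0.2121] F [ 0.4 -0.1 -0.9] gap 0.0243
tcp [0.6624 0.1358 0.1732]
d [0.0323 0.0003 0.0223] rv [-0.005  0.101  0.002]
```

```bash
echo '[[0.005,0,0.004,0,0.07,0],[0.013,0,0.009,0,0.101,0],[0.022,0,0.015,0,0.101,0],[0.032,0,0.022,0,0.101,0],[0.032,0,0.022,0,0.101,0]]' | python3 nudge.py | grep -E "pos|wrist|gap"
python3 - <<'E'
from h import *
st()
E
echo '[[0,0,0,0,0,0],[0,0,0,0,0,0],[0,0,0,0,0,0],[0,0,0,0,0,0]]' | python3 nudge.py 0.05 | grep -E "gap|wrist"; echo '[[-0.01,0,-0.04,0,0,0],[-0.03,0,-0.09,0,0.1,0],[-0.05,0,-0.14,0,0.3,0],[-0.07,0,-0.18,0,0.5,0],[-0.08,0,-0.2,0,0.68,0],[-0.08,0,-0.2,0,0.86,0],[-0.08,0,-0.2,0,1.0,0],[-0.08,0,-0.2,0,1.0,0]]' | python3 nudge.py 0.04| grep -E "pos|wrist"
echo '[[0,0,0,0,0,0.18],[0,0,0,0,0,0.36],[0,0,0,0,0,0.54],[0,0,0,0,0,0.72],[0,0,0,0,0,0.9],[0,0,0,0,0,1.08],[0,0,0,0,0,1.26],[0,0,0,0,0,1.4]]' | python3 nudge.py | grep pos
python3 - <<'E'
from h import *
st(); c=env.read_camera("wrist")
for m,y,L in spoons(c,(0,0,640,480)): 
    if .1<L<.21: print(np.round(m,4),round(y,3),round(L,3))
c=env.read_camera("top")
for m,y,L in spoons(c): print("top",np.round(m,4),round(y,3),round(L,3))
E
```

```text
tcp_pos: [0.6618, 0.1355, 0.1724]
wrist_force: [0.8, -0.1, -0.1]
finger_gap: 0.0241
35.62 q [ 0.13   0.183 -0.932 -0.539 -0.114  0.069] p [0.6618 0.1355 0.1724] F [ 0.8 -0.1 -0.1] gap 0.0241
wrist_force: [-0.5, 0.4, -0.2]
finger_gap: 0.0499
tcp_pos: [0.5376, 0.137, 0.3526]
wrist_force: [1.3, -0.1, -0.6]
tcp_pos: [0.5377, 0.1368, 0.3492]
38.12 q [ 0.11   0.214  0.145  1.438 -0.012  1.517] p [0.5377 0.1368 0.3492] F [-0.4  0.1  0. ] gap 0.04
[0.4342 0.1155] 0.167 0.192
[0.5124 0.0315] -0.094 0.196
[ 1.1029 -0.1684] 2.562 0.198
top [0.4492 0.1175] 0.193 0.163
top [0.5129 0.0344] -0.025 0.195
```

One spoon has been knocked nearer the robot and is now at about (0.434, 0.116). Taking spoon 2 first. I've used all 14 picture views, so checks from here are numeric.

Run:
```python
from h import *
go([.498,.0348,.12],TR(-.025))
im=env.read_camera("top")["image"]
# spoon pixels around the stock cup: low saturation, fairly bright
a=im[130:235:3,140:240:2].astype(int); sat=a.max(2)-a.min(2)
for r in range(a.shape[0]): print(130+3*r,"".join("#" if sat[r,k]<45 and a[r,k].min()>85 else ("t" if a[r,k,2]>a[r,k,0]+8 else ".") for k in range(a.shape[1])))
```

```text
d [-0.0904 -0.0705  0.2266] rv [ 0.059 -0.045  1.763]
130 ........######################....................
133 .........##################.......................
136 ............############..........................
139 ..................................................
142 ..................................................
145 ...................##.............................
148 ...................###............................
151 ....................###...........................
154 ....................###...........................
157 .....................##...........................
160 .....................###..........................
163 .....................###..........................
166 ......................##..........................
169 ....................######........................
172 ..................tttt.###ttt.....................
175 ..............#.tttttt.###.tttt...................
178 .............#ttttttttt.##.ttttt.#................
181 .............tttttttttt..##ttttttt................
184 ...........#tttttttttttt.##.tttttt................
1
[... 178 characters left out ...]
tttttttttttttt#########tt#..............
199 ...##......tttttttttttttt########tt...t...........
202 ..........#tttttttttttttttt#####.t#..ttt..........
205 ............ttttttttttttttttttttt#...ttt..........
208 .............ttttttttttttttttttt#...tttt..........
211 .............#ttttttttttttttttt#...ttttt..........
214 ...............#tttttttttttt.#....ttttt...........
217 .................##########.....tttttt............
220 .............................tttttttt.............
223 .........................ttttttttttt..............
226 .......................ttttttttttt................
229 ...###...........................................#
232 .....#..........................................##
```

```bash
echo '[[-0.02,-0.02,0.03,0,0,0.18],[-0.04,-0.03,0.07,0.01,-0.01,0.36],[-0.06,-0.05,0.11,0.02,-0.01,0.54],[-0.08,-0.06,0.15,0.03,-0.02,0.72],[-0.09,-0.07,0.18,0.03,-0.02,0.9],[-0.09,-0.07,0.2,0.04,-0.03,1.08],[-0.09,-0.07,0.2,0.04,-0.03,1.26],[-0.09,-0.07,0.2,0.05,-0.04,1.44]]' | python3 nudge.py | grep pos
echo '[[0,0,0,0,0,0.18],[0,0,0.01,0,0,0.32],[0,0,0.02,0,0,0.32],[0,0,0.02,0,0,0.32]]' | python3 nudge.py | grep pos
python3 - <<'E'
from h import *
st(); c=env.read_camera("wrist")
for m,y,L in spoons(c,(0,0,640,480)): 
    if .1<L<.21: print(np.round(m,4),round(y,3),round(L,3))
go([.498,.0348,.0215],TR(-.025))
E
```

```text
tcp_pos: [0.4963, 0.0353, 0.1462]
tcp_pos: [0.496, 0.0352, 0.1257]
39.77 q [-0.084  0.24  -0.379  0.946 -0.011  3.075] p [0.496  0.0352 0.1257] F [0.5 0.7 0.3] gap 0.0398
[0.4743 0.124 ] 0.175 0.108
[0.5145 0.0347] -0.035 0.191
d [ 0.0011 -0.0009  0.1047] rv [ 0.011 -0.006  0.006]
```

```bash
echo '[[0.002,0,0.03,0,0,0],[0.002,0,0.07,0.01,-0.006,0],[0.002,0,0.095,0.01,-0.006,0],[0.002,0,0.102,0.01,-0.006,0],[0.002,0,0.104,0.01,-0.006,0],[0.002,0,0.104,0.01,-0.006,0]]' | python3 nudge.py | grep -E "pos|wrist"; echo '[[0,0,0,0,0,0],[0,0,0,0,0,0],[0,0,0,0,0,0]]' | python3 nudge.py 0 40; echo '[[0,0,-0.01,0,0,0],[0,0,-0.05,0,0,0],[0,0,-0.11,0,0,0],[0,0,-0.17,0,0,0],[0,0,-0.23,0,0,0],[0,0,-0.28,0,0,0],[0,0,-0.29,0,0,0]]' | python3 nudge.py | grep -E "pos|gap"
echo '[[0,0,0,0,0,-0.18],[0,0,0,0,0,-0.36],[0,0,0,0,0,-0.54],[0,0,0,0,0,-0.72],[0,0,0,0,0,-0.9],[0,0,0,0,0,-1.08],[0,0,0,0,0,-1.26],[0,0,0,0,0,-1.44]]' | python3 nudge.py | grep pos;  echo '[[0,0,0,0,0,-0.18],[0,0,0,0,0,-0.36],[0,0,0,0,0,-0.54],[0,0,0,0,0,-0.72],[0,0,0,0,0,-0.9],[0,0,0,0,0,-1.08],[0,0,0,0,0,-1.26],[0,0,0,0,0,-1.44]]' | python3 nudge.py | grep -E "pos|gap"
python3 - <<'E'
from h import *
st(); place("s",-.2,T=1.1,bz=.17,aft=.02,lat=-.014)
E
```

```text
tcp_pos: [0.5003, 0.0339, 0.0237]
wrist_force: [-0.1, 0.5, -0.1]
clock: 40.95
tcp_pos: [0.5004, 0.0339, 0.0241]
orientation: [0.001, 1.0, -0.011, 0.001]
wrist_force: [-0.9, 0.9, 5.7]
finger_gap: 0.0255
grip_force: 38.9
tcp_pos: [0.5006, 0.0343, 0.3175]
finger_gap: 0.0252
tcp_pos: [0.4985, 0.0344, 0.3118]
tcp_pos: [0.4986, 0.0344, 0.3119]
finger_gap: 0.025
43.83 q [-0.091  0.157 -0.014  1.401 -0.002  0.186] p [0.4986 0.0344 0.3119] F [-0.   1.  -1.1] gap 0.025
tcp [0.6538 0.1196 0.282 ]
d [-0.126   0.1244  0.0296] rv [-0.044 -1.1   -0.068]
```

```bash
echo '[[0,0.02,0,0,-0.18,0],[-0.02,0.04,0,-0.01,-0.36,-0.02],[-0.04,0.06,0,-0.02,-0.54,-0.03],[-0.06,0.08,0,-0.03,-0.72,-0.04],[-0.08,0.1,0,-0.04,-0.9,-0.06],[-0.1,0.12,0,-0.044,-1.08,-0.068],[-0.12,0.124,0.01,-0.044,-1.1,-0.068],[-0.126,0.124,0.02,-0.044,-1.1,-0.068]]' | python3 nudge.py | grep -E "pos|wrist"; echo '[[0,0,0,0,0,0],[0,0,0,0,0,0]]' | python3 nudge.py |grep gap
python3 - <<'E'
from h import *
st(); place("s",-.2,T=1.05,bz=.10,aft=.022,lat=-.014);place("s",-.2,T=1.0,bz=.07,aft=.025,lat=-.014)
c=env.read_camera("top"); 
for z in (.14,.16,.18): print("handle end",z,ray(c,179,146,z)[:2])
E
```

```text
tcp_pos: [0.6535, 0.1183, 0.2888]
wrist_force: [0.6, -0.2, -0.9]
finger_gap: 0.025
45.08 q [ 0.208 -0.005 -0.833 -0.323 -0.367  0.197] p [0.6552 0.1179 0.2936] F [-0.3  0.1 -0.3] gap 0.025
tcp [0.6571 0.1189 0.2102]
d [0.0736 0.0014 0.0392] rv [-0.006  0.052 -0.004]
tcp [0.6593 0.1185 0.1782]
d [0.1011 0.0013 0.0557] rv [-0.005  0.102 -0.004]
handle end 0.14 [0.72971981 0.14893932]
handle end 0.16 [0.72179563 0.14309051]
handle end 0.18 [0.71387144 0.13724171]
```

Clear by geometry. Lowering and releasing.

```bash
echo '[[0.02,0.001,0.011,0,0.05,0],[0.04,0.001,0.022,0,0.1,0],[0.06,0.001,0.033,0,0.1,0],[0.08,0.001,0.044,0,0.1,0],[0.095,0.001,0.053,0,0.1,0],[0.101,0.001,0.0557,0,0.1,0],[0.101,0.001,0.0557,0,0.1,0]]' | python3 nudge.py | grep -E "pos|wrist|gap"; echo '[[0,0,0,0,0,0],[0,0,0,0,0,0],[0,0,0,0,0,0],[0,0,0,0,0,0]]' | python3 nudge.py 0.045 | grep -E "gap|wrist"; echo '[[-0.01,0,-0.04,0,0,0],[-0.03,0,-0.09,0,0.1,0],[-0.05,0,-0.14,0,0.3,0],[-0.07,0,-0.18,0,0.5,0],[-0.08,0,-0.2,0,0.68,0],[-0.08,0,-0.2,0,0.86,0],[-0.08,0,-0.2,0,1.0,0],[-0.08,0,-0.2,0,1.0,0]]' | python3 nudge.py 0.04| grep -E "pos|wrist"
cat >> h.py <<'E'
def asc(c,r0,r1,c0,c1):
    a=c["image"][r0:r1:3,c0:c1:2].astype(int); sat=a.max(2)-a.min(2)
    for r in range(a.shape[0]): print(r0+3*r,"".join("#" if sat[r,k]<45 and a[r,k].min()>85 else ("t" if a[r,k,2]>a[r,k,0]+8 else ".") for k in range(a.shape[1])))
E
echo '[[0,0,0,0,0,0.18],[0,0,0,0,0,0.36],[0,0,0,0,0,0.54],[0,0,0,0,0,0.72],[0,0,0,0,0,0.9],[0,0,0,0,0,1.08],[0,0,0,0,0,1.26],[0,0,0,0,0,1.4]]' | python3 nudge.py | grep pos
python3 - <<'E'
from h import *
st(); c=env.read_camera("top"); asc(c,130,235,140,240)
c=env.read_camera("wrist")
for m,y,L in spoons(c,(0,0,640,480)): 
    if .1<L<.21: print(np.round(m,4),round(y,3),round(L,3))
go([.42,.1130,.15],TR(.17))
E
```

```text
tcp_pos: [0.659, 0.1183, 0.1769]
wrist_force: [0.4, -0.1, -0.0]
finger_gap: 0.025
wrist_force: [-0.3, 0.0, 0.8]
finger_gap: 0.0447
tcp_pos: [0.5364, 0.1444, 0.3555]
wrist_force: [1.0, 0.3, 0.1]
tcp_pos: [0.5364, 0.144, 0.3524]
48.5 q [ 0.125  0.234  0.179  1.472 -0.015  1.735] p [0.5364 0.144  0.3524] F [ 0.6 -0.8 -0.3] gap 0.0399
130 ........#####################.....................
133 .........##################.......................
136 ............############..........................
139 ..................................................
142 ..................................................
145 .................####.............................
148 .................####........#....................
151 ..................####.......##...................
154 ..................####.......##...................
157 ...................###.......##...................
160 ...................####......##...................
163 ....................###......##...................
166 .....................###.....#....................
169 ....................#####...##..................
[... 539 characters left out ...]
.t...........
202 ..........#ttttttttttttttt#######t#..tt...........
205 ............tttttttttttttt########...ttt..........
208 ............#ttttttttttttt#######...tttt..........
211 .............#tttttttttttt######...ttttt..........
214 ...............#tttttttttt###.....ttttt...........
217 .................##########.....tttttt............
220 .............................tttttttt.............
223 .........................ttttttttttt..............
226 .......................tttttttttt.................
229 #.................................................
232 ##................................................
[0.4344 0.1139] 0.181 0.193
d [-0.0336 -0.1243  0.1973] rv [ 0.043 -0.025  1.365]
```

Two are standing in stock. Now the last one.

```bash
echo '[[-0.005,-0.02,0.03,0,0,0.18],[-0.01,-0.04,0.07,0.01,-0.01,0.36],[-0.02,-0.06,0.11,0.02,-0.01,0.54],[-0.03,-0.09,0.15,0.03,-0.02,0.72],[-0.034,-0.11,0.18,0.03,-0.02,0.9],[-0.034,-0.124,0.197,0.04,-0.025,1.08],[-0.034,-0.124,0.197,0.04,-0.025,1.26],[-0.034,-0.124,0.197,0.043,-0.025,1.36]]' | python3 nudge.py | grep pos
echo '[[0,0,0,0,0,0],[0,0,0,0,0,0]]' | python3 nudge.py | grep pos
python3 - <<'E'
from h import *
st(); c=env.read_camera("wrist")
for m,y,L in spoons(c,(0,0,640,480)): 
    if .1<L<.21: print(np.round(m,4),round(y,3),round(L,3)); g=m-.015*np.array([np.cos(y),np.sin(y)]); go([*g,.0215],TR(y))
E
```

```text
tcp_pos: [0.4199, 0.1125, 0.1502]
tcp_pos: [0.4203, 0.1125, 0.1505]
49.85 q [ 0.077  0.107 -0.477  0.986 -0.     3.04 ] p [0.4203 0.1125 0.1505] F [-0.5 -0.1 -0.5] gap 0.0399
[0.2519 0.3218] -0.252 0.163
d [-0.1423 -0.242   0.1289] rv [0.   0.   0.43]
[0.4351 0.1146] 0.184 0.191
d [-0.      0.0006  0.129 ] rv [ 0.     0.    -0.006]
```

```bash
echo '[[0,0,0.03,0,0,0],[0,0,0.08,0,0,0],[0,0,0.115,0,0,0],[0,0,0.126,0,0,0],[0,0,0.128,0,0,0],[0,0,0.128,0,0,0]]' | python3 nudge.py | grep -E "pos|wrist"; echo '[[0,0,0,0,0,0],[0,0,0,0,0,0],[0,0,0,0,0,0]]' | python3 nudge.py 0 40; echo '[[0,0,-0.01,0,0,0],[0,0,-0.05,0,0,0],[0,0,-0.11,0,0,0],[0,0,-0.17,0,0,0],[0,0,-0.23,0,0,0],[0,0,-0.28,0,0,0],[0,0,-0.29,0,0,0]]' | python3 nudge.py | grep -E "pos|gap"
echo '[[0,0,0,0,0,-0.18],[0,0,0,0,0,-0.36],[0,0,0,0,0,-0.54],[0,0,0,0,0,-0.72],[0,0,0,0,0,-0.9],[0,0,0,0,0,-1.08],[0,0,0,0,0,-1.26],[0,0,0,0,0,-1.44]]' | python3 nudge.py | grep pos;  echo '[[0,0,0,0,0,-0.18],[0,0,0,0,0,-0.36],[0,0,0,0,0,-0.54],[0,0,0,0,0,-0.72],[0,0,0,0,0,-0.9],[0,0,0,0,0,-1.08],[0,0,0,0,0,-1.26],[0,0,0,0,0,-1.44]]' | python3 nudge.py | grep -E "pos|gap"
python3 - <<'E'
from h import *
st(); place("s",.1,T=1.1,bz=.17,aft=.02,lat=.016)
E
```

```text
tcp_pos: [0.4212, 0.1126, 0.0235]
wrist_force: [-0.0, -0.4, -0.1]
clock: 51.02
tcp_pos: [0.4214, 0.1126, 0.024]
orientation: [0.0, 0.996, 0.088, 0.001]
wrist_force: [0.1, -0.5, 6.0]
finger_gap: 0.0253
grip_force: 38.9
tcp_pos: [0.4215, 0.1127, 0.317]
finger_gap: 0.0251
tcp_pos: [0.4195, 0.1125, 0.3117]
tcp_pos: [0.4194, 0.1126, 0.3117]
finger_gap: 0.0254
53.9 q [ 0.077  0.029 -0.157  1.387 -0.     0.157] p [0.4194 0.1126 0.3117] F [ 0.7  0.2 -0.6] gap 0.0254
tcp [0.6552 0.153  0.282 ]
d [-0.2318  0.0592  0.0292] rv [-0.099 -1.099 -0.161]
```

```bash
echo '[[-0.02,0.005,-0.01,-0.02,-0.18,-0.03],[-0.05,0.01,-0.01,-0.03,-0.36,-0.05],[-0.08,0.02,-0.01,-0.05,-0.54,-0.08],[-0.11,0.03,0,-0.06,-0.72,-0.1],[-0.15,0.04,0,-0.08,-0.9,-0.13],[-0.18,0.05,0,-0.099,-1.08,-0.16],[-0.21,0.059,0,-0.099,-1.099,-0.161],[-0.232,0.059,0.01,-0.099,-1.099,-0.161]]' | python3 nudge.py | grep -E "pos|wrist"; echo '[[0,0,0,0,0,0],[0,0,0,0,0,0]]' | python3 nudge.py |grep gap
python3 - <<'E'
from h import *
st(); place("s",.1,T=1.0,bz=.07,aft=.025,lat=.018)
c=env.read_camera("top"); print(ray(c,150,300,0),ray(c,165,330,0))
E
```

```text
tcp_pos: [0.6553, 0.1517, 0.2992]
wrist_force: [0.5, 0.7, -0.8]
finger_gap: 0.0257
55.15 q [ 0.116 -0.05  -0.864 -0.343 -0.02   0.01 ] p [0.6556 0.1514 0.3015] F [ 0.1  0.1 -1.2] gap 0.0257
tcp [0.6606 0.1555 0.1782]
d [0.1075 0.0037 0.0606] rv [-0.006  0.1   -0.003]
[0.44583284 0.21843996 0.        ] [0.38575796 0.18145087 0.        ]
```

```bash
echo '[[0.02,0.003,0.011,0,0.05,0],[0.04,0.0037,0.022,0,0.1,0],[0.055,0.0037,0.031,0,0.1,0],[0.055,0.0037,0.031,0,0.1,0]]' | python3 nudge.py | grep -E "pos|wrist|gap"; echo '[[0.015,0,0.01,0,0,0],[0.03,0,0.02,0,0,0],[0.048,0,0.031,0,0,0],[0.048,0,0.031,0,0,0]]' | python3 nudge.py | grep -E "pos|wrist|gap"
python3 - <<'E'
from h import *
st(); place("s",.1,T=1.0,bz=.07,aft=.025,lat=.018)
E
```

```text
tcp_pos: [0.6576, 0.1553, 0.2356]
wrist_force: [0.4, 0.4, -1.7]
finger_gap: 0.0253
tcp_pos: [0.658, 0.1553, 0.1795]
wrist_force: [0.2, -0.1, -1.1]
finger_gap: 0.025
56.2 q [ 0.124  0.161 -0.932 -0.519 -0.025  0.016] p [0.658  0.1553 0.1795] F [ 0.2 -0.1 -1.1] gap 0.025
tcp [0.6606 0.1555 0.1782]
d [-0.0003  0.      0.0029] rv [-0.006 -0.003 -0.003]
```

```bash
echo '[[0,0,0,0,0,0],[0,0,0,0,0,0],[0,0,0,0,0,0],[0,0,0,0,0,0]]' | python3 nudge.py 0.045 | grep -E "gap|wrist"; echo '[[-0.01,0,-0.04,0,0,0],[-0.03,0,-0.09,0,0.1,0],[-0.05,0,-0.14,0,0.3,0],[-0.07,0,-0.18,0,0.5,0],[-0.08,0,-0.2,0,0.68,0],[-0.08,0,-0.2,0,0.86,0],[-0.08,0,-0.2,0,1.0,0],[-0.08,0,-0.2,0,1.0,0]]' | python3 nudge.py 0| grep -E "pos|wrist"
echo '[[0,-0.06,0,0,0,0.18],[0,-0.12,0,0,0,0.36],[0,-0.18,0,0,0,0.54],[0,-0.2,0,0,0,0.72],[0,-0.2,0,0,0,0.9],[0,-0.2,0,0,0,1.08],[0,-0.2,0,0,0,1.26],[0,-0.2,0,0,0,1.4]]' | python3 nudge.py | grep pos
python3 - <<'E'
from h import *
st(); c=env.read_camera("top"); asc(c,130,235,140,240); marker(c)
R=TR(.115,.349); n=-R.as_matrix()[:,2]; k=np.array([.4525,-.4485,.029])
go(k+n*.08,R)
E
```

```text
wrist_force: [0.0, -0.3, -0.6]
finger_gap: 0.0453
tcp_pos: [0.5343, 0.1439, 0.3607]
wrist_force: [1.6, -0.1, 0.6]
tcp_pos: [0.553, -0.0555, 0.3573]
58.7 q [-0.255  0.218  0.17   1.463  0.021  1.057] p [ 0.553  -0.0555  0.3573] F [ 0.1 -0.   0.1] gap 0.0001
130 ##................................................
133 ..................................................
136 ..................................................
139 ..................................................
142 ...................................#.............#
145 ..................................##.............#
148 .................................##...............
151 .................................##.............#.
154 ................................###.............#.
157 ................................##.............#..
160 ................................##.............#..
163 ................................##............##..
166 ................................##............#...
169 .................................#............#...
172 .................................#...........##...
175 ..............
[... 491 characters left out ...]
...............................##.......
205 ..........................................##......
208 ...........................................##.....
211 ..........................................#####...
214 ...........................................###....
217 .........................................#####....
220 ..........................................####....
223 ..........................................####....
226 .........................................####.....
229 .........................................####.....
232 .........................................####.....
orange px 463.5 12 green (np.int64(459), np.int64(474))
d [-0.3483 -0.2393  0.2424] rv [-0.243  0.213  1.699]
```

```bash
echo '[[-0.04,-0.03,0,0,0,0.18],[-0.09,-0.06,0,-0.02,0.02,0.36],[-0.13,-0.09,0,-0.05,0.04,0.54],[-0.18,-0.12,0,-0.08,0.06,0.72],[-0.23,-0.16,0,-0.1,0.08,0.9],[-0.28,-0.2,0,-0.15,0.13,1.08],[-0.33,-0.23,0.03,-0.18,0.16,1.26],[-0.348,-0.239,0.06,-0.2,0.18,1.44]]' | python3 nudge.py | grep -E "pos|wrist"
echo '[[0,0,0,0,0,0],[0,0,0,0,0,0]]' | python3 nudge.py | grep pos
python3 - <<'E'
from h import *
st(); c=env.read_camera("top"); asc(c,130,235,140,240)
R=TR(.115,.349); n=-R.as_matrix()[:,2]; k=np.array([.4525,-.4485,.029])
go(k+n*.05,R)
E
```

```text
tcp_pos: [0.4158, -0.4573, 0.2856]
wrist_force: [0.9, 0.5, -0.7]
tcp_pos: [0.4176, -0.453, 0.2872]
60.0 q [-1.092  0.297  0.073  1.271  0.3    1.669] p [ 0.4176 -0.453   0.2872] F [-0.   0.1  0.4] gap -0.0001
130 ........######################....................
133 .........##################.......................
136 ............############..........................
139 ..................................................
142 ..................................................
145 .............####...###...........................
148 ............######..###...........................
151 .............#####..###.......##..................
154 .............#####...##.......##..................
157 ..............#####..###......#...................
160 ..............#####...##......#...................
163 ..............#####...##......#...................
166 ...............#####..##.....##...................
169 ...............####.######...##...................
172 ................####.t.##.tt###...................
175 ................#####t.###..####..................
178 .......
[... 387 characters left out ...]
..ttttttttt############ttt...t...........
202 ..........#tttttttt.############tt#..ttt..........
205 ............tttttt##############t....ttt..........
208 .............ttttt###############...tttt..........
211 .............#tttt##############...ttttt..........
214 ...............#tt.###########....ttttt...........
217 .................##########.....tttttt............
220 .............................tttttttt.............
223 .........................ttttttttttt..............
226 .......................ttttttttttt................
229 ..................................................
232 ..................................................
d [-0.0474 -0.0059  0.2072] rv [-0.041  0.037  0.271]
```

All three surplus spoons stand bowl-down in the stock cup. Now the print key.

```bash
echo '[[-0.02,-0.003,0.03,-0.01,0.01,0.15],[-0.04,-0.006,0.08,-0.03,0.02,0.271],[-0.047,-0.006,0.12,-0.041,0.037,0.271],[-0.047,-0.006,0.16,-0.041,0.037,0.271],[-0.047,-0.006,0.19,-0.041,0.037,0.271],[-0.047,-0.006,0.205,-0.041,0.037,0.271],[-0.047,-0.006,0.207,-0.041,0.037,0.271],[-0.047,-0.006,0.207,-0.041,0.037,0.271]]' | python3 nudge.py | grep -E "pos|wrist"
python3 - <<'E'
from h import *
st(); R=TR(.115,.349); n=-R.as_matrix()[:,2]; k=np.array([.4525,-.4485,.029]); go(k+n*.0265,R)
E
```

```text
tcp_pos: [0.4356, -0.4511, 0.0763]
wrist_force: [0.6, -0.2, 0.5]
61.05 q [-1.075  0.411 -0.319  0.706  0.323  1.976] p [ 0.4356 -0.4511  0.0763] F [ 0.6 -0.2  0.5] gap 0.0001
d [-0.0001 -0.0007  0.0238] rv [ 0.001 -0.    -0.002]
```

```bash
echo '[[0,-0.001,0.012,0,0,0],[0,-0.001,0.02,0,0,0],[0,-0.001,0.0225,0,0,0],[0,-0.001,0.0225,0,0,0]]' | python3 nudge.py | grep -E "pos|wrist"; for i in 1 2 3; do echo '[[0,0,0.001,0,0,0],[0,0,0.001,0,0,0]]' | python3 nudge.py| grep -E "pos|wrist"; done
```

```text
tcp_pos: [0.4423, -0.4483, 0.0532]
wrist_force: [0.2, 0.1, -0.5]
tcp_pos: [0.4428, -0.4486, 0.0528]
wrist_force: [0.7, 0.7, 0.2]
tcp_pos: [0.4431, -0.4486, 0.0521]
wrist_force: [-1.5, 0.5, 3.0]
tcp_pos: [0.4434, -0.4486, 0.0512]
wrist_force: [-2.5, 1.0, 5.9]
```

```bash
echo '[[0,0,0.0006,0,0,0],[0,0,0.0006,0,0,0],[0,0,0.0006,0,0,0],[0,0,0.0006,0,0,0],[0,0,0.0006,0,0,0]]' | python3 nudge.py| grep -E "pos|wrist"
python3 - <<'E'
from h import *
st(); marker(env.read_camera("top"))
E
```

```text
tcp_pos: [0.4435, -0.4486, 0.0509]
wrist_force: [-4.4, 0.9, 7.3]
62.92 q [-1.06   0.445 -0.339  0.648  0.321  1.993] p [ 0.4435 -0.4486  0.0509] F [-4.4  0.9  7.3] gap 0.0
orange px 468.05555555555554 18 green (np.int64(459), np.int64(484))
```

```bash
echo '[[0,0,0.0003,0,0,0],[0,0,0.0003,0,0,0],[0,0,0.0003,0,0,0]]' | python3 nudge.py| grep wrist; echo '[[0,0,-0.03,0,0,0],[0,0,-0.09,0,0,0],[0,0,-0.15,0,0,0],[-0.05,0,-0.2,0,0,0],[-0.1,0,-0.2,0,0,0],[-0.1,0,-0.2,0,0,0]]' | python3 nudge.py | grep -E "pos|wrist"
python3 - <<'E'
from h import *
c=env.read_camera("top"); marker(c); print(proj(c,[.669,-.252,0])); asc(c,186,270,425,515)
for m,y,L in spoons(c): print("lying?",np.round(m,4),round(L,3))
asc(c,130,220,140,240); st()
E
```

```text
wrist_force: [-4.7, 2.4, 9.0]
tcp_pos: [0.2795, -0.4672, 0.2031]
wrist_force: [1.0, -0.2, 0.3]
orange px 470.14814814814815 27 green (np.int64(459), np.int64(483))
[379.80587083 205.01976383]
186 ...#################.....######.........#####
189 ....###############......######.........#####
192 .....#############......############....#####
195 ........#######.........#############..######
198 .........................############.#######
201 .........................##################..
204 ..........................################...
207 ...............#########################.....
210 ............###########################......
213 ..........###########################........
216 ........###########################..........
219 ##################################...........
222 ###################################..........
225 ####################################.........
228 ####################################.........
231 #####################################........
234 #####################################........
237 #####################################........
240 ####
[... 1551 characters left out ...]
#ttttttt####t..######tttt#..............
190 ..........#ttttttt.###.########tttt#..............
193 ..........ttttttttt#############ttt#..............
196 ..........ttttttttt.############ttt#..............
199 ...........ttttttttt############ttt...t...........
202 ..........#tttttttt.############tt#..ttt..........
205 ...........#tttttt##############t#...ttt..........
208 ............#ttttt###############...tttt..........
211 .............#tttt##############...ttttt..........
214 ...............#tt.###########....ttttt...........
217 .................##########.....tttttt............
64.15 q [-1.355  0.216 -0.25   1.069  0.347  1.685] p [ 0.281  -0.4672  0.2034] F [ 0.2  0.5 -0.6] gap 0.0001
```

The orange pixel count changed, so I'll check where those pixels lie.

Run:
```python
from h import *
im=env.read_camera("top")["image"][282:312,428:496].astype(int); r,g,b=im[...,0],im[...,1],im[...,2]
L=np.full(r.shape,'.'); L[(r>150)&(g>80)&(g<185)&(b<100)]='O'; L[(g>130)&(r<100)]='G'; L[(r>150)&(g<80)]='R'; L[(im.min(2)>140)]='W'
for i,row in enumerate(L): print(282+i,"".join(row))
```

```text
282 WWWWWWWWWWWWWWWWWWWWWWWWWWWWWWWWWWWWWWWWWWWWWWWWWWWWWWWWWWWWWWWWWWW.
283 WWWWWWWWWWWWWWWWWWWWWWWWWWWWWWWWWWWWWWWWWWWWWWWWWWWWWWWWWWWWWWWWWWW.
284 WWWWWWWWWWWWWWWWWWWWWWWWWWWWWWWWWWWWWWWWWWWWWWWWWWWWWWW........WWWW.
285 WWWWWWWWWWWWWWWWWWWWWWWWWWWWWWWWWWWWWWWWWW.....................WWWW.
286 WWWWWWWWWWWWWWWWWWWWWWWWWWWWW..................................WWWW.
287 WWWWWWWWWWWWWWW................................................WWWW.
288 ...............................................................WWWW.
289 ..................................OOO..........................WWWW.
290 ..................................OOO..........................WWWW.
291 W.................................OOO..........................WWWW.
292 W.................................OOOO.......G...RRRRRR........WWWW.
293 W...............................GGOO.O.GGGGGGGG.ORRRRRR....W...WWWW.
294 W..............................GG......GGGG.....OOO.ROO........WWWW.
295 W................................................OOOOO..........WWW.
296 W.................WWW...................GG......................WWW.
297 W
[... 389 characters left out ...]
.............GGGGGGG.....GGGGGGG.......WWW.
303 ......WWWWWWWWWWWWWWWWW...............GGGGGGG.......GGGG.......WWWW.
304 ...WWWWWWWWWWWWWWWWWWWWW..............GGGGGG...WWWW..GGG...WWWWWWWW.
305 ..WWWWWWWWWWWWWWWWWWWWWW..............GGGGG...WWWWWW..GGG..WWWWWWWW.
306 ..WWWWWWWWWWWWWWWWWWWWWW.....WWWWWWWW..GGGGG.WWWWWWW..GGG.WWWWWWWWW.
307 ..WWWWWWWWWWWWWWWWWWWWWWWWWWWWWWWWWWWW.GGGG..WWWWWWWW.GGG.WWWWWWWWWW
308 .WWWWWWWWWWWWWWWWWWWWWWWWWWWWWWWWWWWWW.GGGGG.WWWWWWWW.GGG.WWWWWWWWWW
309 WWWWWWWWWWWWWWWWWWWWWWWWWWWWWWWWWWWWWW.GGGG..WWWWWWWW..GG.WWWWWWWWWW
310 WWWWWWWWWWWWWWWWWWWWWWWWWWWWWWWWWWWWWW..GGG..WWWWWWWW..GG.WWWWWWWWWW
311 WWWWWWWWWWWWWWWWWWWWWWWWWWWWWWWWWWWWWW..GGG..WWWWWWWWW..G.WWWWWWWWWW
```

The marker is still at pixel 463, in the green band. The extra orange pixels were only shadow on the red zone. Handing in.

```bash
echo '[[0,0,0,0,0,0],[0,0,0,0,0,0]]' | python3 nudge.py| grep wrist; python3 -c "
from workcell import env; print(env.hand_in())"
```

```text
wrist_force: [1.0, -0.3, -0.0]
the job is handed in; nothing more can be done
None
```

Handed in at about 64 s: zeroed empty, two spoons (about 150 g) in the weighing cup with the marker in green, print pressed at about 9 N, the other three standing in the stock cup; the hand-in call returned no verdict.

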